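Load the vented keeper with mint tins and reset its vent stay

TASK

Put the mint tins away for the night: slide the keeper's wooden cover open, take out the stack of cup lids left in it and stand it upright on the table well clear of the box, lay every tin flat inside the bay (two can lie one on the other) and slide the cover fully shut. Then open the vent wide so that the tins do not sweat: lift the stay bar off its pin, swing the flap out with it, and drop the hole nearest the knob over the pin, so that the bar lies level and holds the flap; let go of everything at the end. Do not disturb the pump bottle and the tamper standing around.

Things in the scene. Friction and masses are not known exactly. Their poses are not given: they have to be found in the camera images.
- keeper_bay (a point): centre of the bay floor, 40 mm above the table, of the keeper: a fixed steel box, 152 x 184 mm outside, wall top at 85 mm. z up; y is the way the cover opens; x points away from the vent. The bay is 140 (x) x 172 (y) mm inside, 47 mm high under the shut cover; ribs 12 mm deep, 10 mm wide stand on its two x walls at y = -76, 0, +76 mm. A sill 14 mm high lies in front, out to x = -178 mm
- cover (a joint): position of the sliding cover (m): 0 = fully shut over the bay, 0.188 = fully open, towards the bay's +y. Stays where it is left; friction about 1 N. Starts up to 50 mm open. Its two guide rails stand at x = +-80 mm of the bay, up to 96 mm above the table, from y = -94 to +288 mm
- cover_handle (a point): centre of the cover's upright wooden grip, 115 mm above the table: 74 mm long in the bay's x, 14 mm thick in the bay's y, 36 mm high, its foot on the cover's top at 93 mm and its top at 129 mm. It is midway along the cover: right over the bay centre when shut
- vent (a joint): opening of the vent flap (rad): 0 = flat on the box's front, grows as it swings outwards; starts at about 0.35 (stay on its inner hole), about 1.22 with the outer hole on the pin. The hinge is stiff enough to stay where it is left (0.03 N m)
- vent_hinge (a point): point on the upright hinge axis of the flap, 33 mm above the table. The flap is a plate of 100 x 56 mm, 5 mm thick
- stay_pivot (a point): pivot of the stay bar on the flap, 33 mm above the table, always 91 mm from the vent_hinge axis. The bar swivels freely about the upright here and can be raised like a lever (up to 0.7 rad); it falls back to level by its weight (120 g). Bar 32 mm wide, 6 mm thick. The point's -y axis runs along the bar to the knob
- stay_knob (a point): grasp point on the stay's knob, an upright round black post of 20 mm diameter at the free end of the bar, 205 mm from stay_pivot along the bar; it stands 45 mm tall on the bar's top face and this point lies 33 mm above the bar's mid-plane (66 mm above the table with the bar level), 15 mm below the post's top
- stay_lift (a joint): angle by which the bar is raised from level (rad); 0 = level. The holes must be raised 18 mm to clear the pin's tip
- hole_inner (a point): centre of the 16 mm hole nearest to the pivot, 91.6 mm from stay_pivot along the bar, at the bar's mid-thickness; it is on the pin at the start
- hole_outer (a point): centre of the 16 mm hole nearest to the knob, 155.2 mm from stay_pivot along the bar; to be dropped over the pin. (A third hole lies midway between the two)
- pin_tip (a point): tip of the fixed upright round pin on the sill, 9 mm in diameter with a rounded end, 48 mm above the table; with a hole seated on it the bar lies level, its top face at 36 mm
- tin_1_centre (a point): centre of a pocket tin with a green lid, 62 mm (its x) x 74 mm (its y) at the lid, 60 x 72 mm below, 18 mm high, about 50 g, lying flat on the table (which is 3 mm lower nearer than x = 0.43); this point is half-way up. None if absent (three or four tins are there)
- tin_2_centre (a point): centre of a pocket tin with a green lid, 62 mm (its x) x 74 mm (its y) at the lid, 60 x 72 mm below, 18 mm high, about 50 g, lying flat on the table (which is 3 mm lower nearer than x = 0.43); this point is half-way up. None if absent (three or four tins are there)
- tin_3_centre (a point): centre of a pocket tin with a green lid, 62 mm (its x) x 74 mm (its y) at the lid, 60 x 72 mm below, 18 mm high, about 50 g, lying flat on the table (which is 3 mm lower nearer than x = 0.43); this point is half-way up. None if absent (three or four tins are there)
- tin_4_centre (a point): centre of a pocket tin with a green lid, 62 mm (its x) x 74 mm (its y) at the lid, 60 x 72 mm below, 18 mm high, about 50 g, lying flat on the table (which is 3 mm lower nearer than x = 0.43); this point is half-way up. None if absent (three or four tins are there)
- lid_stack_centre (a point): centre of an upright stack of black cup lids, a cylinder of 69 mm diameter and 39 mm height, 40 g; this point is half-way up. It stands on the bay floor at the start
- gel_bottle: small pump bottle of hand gel, 56 x 35 x 134 mm, origin under its middle; leave it alone
- tamper: (a glass guard hangs 0.56 m above the table beyond x = 0.69: keep the arm clear of it) coffee tamper with a wooden handle, 58 mm wide, 94 mm high, origin under its middle; leave it alone
Not all that is in view belongs to the job. What is shaped like the part that bears tin_1_centre but blue or orange is not meant.

How it is judged:
On the way, in this order (a step that is already met when the one before it is completed fails the run):
1. every tin lies in the bay (x of tin_1_centre in the frame of keeper_bay between -0.045 and 0.045 m and y of tin_1_centre in the frame of keeper_bay between -0.062 and 0.062 m and z of tin_1_centre in the frame of keeper_bay between 0.003 and 0.038 m and angle between the z axis of each of tin_1_centre, tin_2_centre, tin_3_centre, tin_4_centre and the z axis of keeper_bay, either way round below 0.2 rad and x of tin_2_centre in the frame of keeper_bay between -0.045 and 0.045 m and y of tin_2_centre in the frame of keeper_bay between -0.062 and 0.062 m and z of tin_2_centre in the frame of keeper_bay between 0.003 and 0.038 m and x of tin_3_centre in the frame of keeper_bay between -0.045 and 0.045 m and y of tin_3_centre in the frame of keeper_bay between -0.062 and 0.062 m and z of tin_3_centre in the frame of keeper_bay between 0.003 and 0.038 m and x of tin_4_centre in the frame of keeper_bay between -0.045 and 0.045 m and y of tin_4_centre in the frame of keeper_bay between -0.062 and 0.062 m and z of tin_4_centre in the frame of keeper_bay between 0.003 and 0.038 m), for 0.2 s.
2. the cover is fully shut over the tins (all of step 1 and value of joint cover below 0.005 m), for 0.2 s.
3. the stay is lifted clear of its pin (value of joint cover below 0.005 m and z of hole_inner in the frame of pin_tip above 0.003 m), for 0.05 s.
4. the outer hole is down over the pin (horizontal distance between hole_outer and pin_tip below 0.007 m and z of hole_outer in the frame of pin_tip below -0.009 m and value of joint vent above 1.05 rad), for 0.2 s.
At the end, for the whole second after the job is handed in: Every tin lies flat (0.2 rad) at rest in the bay; the lid stack stands upright on the table, 130 mm or more from the bay centre; the cover is shut to 5 mm; the outer hole is over the pin (7 mm), the bar down level round it (0.05 rad), the flap held at 1.05 to 1.4 rad (all of step 2 and all of step 4 and height (world z) of lid_stack_centre between 0.012 and 0.026 m and angle between lid_stack_centre's own z axis and vertical below 0.15 rad and horizontal distance between lid_stack_centre and keeper_bay above 0.13 m and linear speed of each of lid_stack, tin_1, tin_2, tin_3, tin_4 below 0.03 m/s and value of joint stay_lift below 0.05 rad and value of joint vent below 1.4 rad); the robot touches nothing.
It fails at once if the pump bottle is pushed away or knocked over (moved more than 50 mm) (distance of gel_bottle from where it was at the start of the episode above 0.05 m).
It fails at once if the tamper is pushed away or knocked over (moved more than 50 mm) (distance of tamper from where it was at the start of the episode above 0.05 m).
Of tin_1, tin_2, tin_3, tin_4 only 3 to 4 are there at a start; the rules pass over those that are not, and their reading is None.
At some moment in a run one of tin_1, tin_2, tin_3, tin_4 may be knocked a few centimetres aside while the robot is not near it.
It also fails if it takes over 210 s, if anything falls off the work surface, if the arm or the gripper's body presses on something with over 40 N, if the wrist force passes 120 N, or if a joint passes its speed limit or range.

ROBOT

A 6-joint arm with a two-finger parallel gripper is mounted at the origin on a cart in front of the work surface, level with it; the furniture and walls round the work are solid. World frame = base frame: x ahead of the robot, y to its left, z up, the work surface at z = 0. Lengths are in m, angles in rad, forces in N, time in s.
With the tool pointing down it reaches from about 0.375 to 0.9 m from the base axis. Payload 3.1 kg.
Tool frame: the origin (TCP) lies between the finger pads; the fingertips stand robot.tip_extent ahead of it and the grasp point (between the pads) lies 3 mm ahead of it (robot.tip_extent is the distance from the TCP to the fingertips, in m); z points along the fingers, x is the direction in which the jaws open and shut, and the axes are right-handed (so a half turn about z gives the same grasp; the last joint's range is limited). The gripper opens to 87 mm and grips with 3 to 60 N. Pads are 19 mm wide; open, the fingers measure 117 mm over their backs; the gripper's body (75 mm by 190 mm) begins 51 mm behind the grasp point.
Start: joints at [-1.478, 0.527, 1.433, -0, 1.181, -0.178], TCP at [0.167, -0.602, 0.245] pointing down, gripper open.
Joint ranges: [-3.08, 3.08], [-0.75, 2.2], [0.22, 2.44], [-1.43, 4.57], [0, 2.65], [-2.85, 2.85]. Speed limits (rad/s): [2.79, 2.79, 3.14, 3.14, 3.14, 3.14].

INTERFACE

Orientations are given as a unit quaternion [x, y, z, w].
In Python, from rig import robot, cams gives the robot as it stands.
- The arm moves only by the tool carry_out, never from a script. Its argument "steps" is a list of rows, each a list of 3 entries, a list of its own where there are three numbers: the shift along the world's x, y, z in cm, then the turn about the world's z in degrees, then the closure, from 0 (fully open) to 1 (shut). In form: [[[dx, dy, dz], spin, fingers], ...]. A call has 1 to 10 rows; each row shifts and turns the pose as measured when the row begins; what a row does not reach is not made up. A row lasts 1/10 s, in which the tool goes at most 50 mm and 8.59 degrees, less where a joint would pass 70% of its speed; a pose out of reach is approached as far as the arm can. A call with a gripper value outside its range is refused whole. The fingers move at their own pace and stop on an object; "squeeze" is the grip in N (left out, the last holds). Time passes only in rows, so rows that do not move let the fingers close. It gives the time, the measured TCP pose, the force and the opening at its end, in the units of the state.
- robot.get_obs(): the state, without advancing time (a new reading comes with each control period).
- cams.camera(name): name is "scene" or "top" or "wrist"; returns a dict with "pixels" (420x560x3 uint8, red, green, blue), "fx", "fy", "cx", "cy" (pixels), "k1" (the pictures are not rectified: a ray, as slopes to the right and down, at radius r is drawn at 1 + k1 r^2 times it, then the intrinsics apply), "eye" and "rotation" of the camera in the world. Camera axes: x right, y up, looking along -z (the intrinsics and any distortion apply to the point x, -y, -z); pixel columns grow to the right and rows downward; lengths in m; the calibration is good to about 2 mm. A picture is of the moment at which its call begins. There is no depth.
- robot.hand_in(): hands the job in, once; it reports no verdict.
The state is a dict: "time": time; "q": joint angles; "joint_velocities": joint speeds; "joint_torque": joint torques, N m; "position": TCP position; "tool_rot": TCP orientation; "ft_force": force on the tool from outside, world axes, zero at the start; "moment": the same for the moment, N m; "grip_width": finger opening in m.
Only numpy, scipy, OpenCV 4.12 (cv2) and the standard library are available. Lean on these libraries where they do the work, as an engineer would, in place of code of your own. Each camera call takes 0.05 s, during which the arm holds its last target. There are 200 camera calls.

## Working session

There is one attempt and no reset: what is moved stays moved. The work goes in short steps, Python scripts to look and compute and a tool call to move; the robot and the scene stay as the last step left them, time stands still between calls to the robot, and variables do not carry over. Pictures are saved under pics/ and viewed, about 12 in all and at most 16, crops included, and the job is handed in when it is done.

Besides the shell and the picture viewer there is one more tool, called as name(argument=value, ...) on one line, values as JSON. carry_out: Moves the arm, as the interface text tells. Its arguments: {"type":"object","properties":{"steps":{"type":"array"},"squeeze":{"type":"number"}},"required":["steps"]}

```bash
ls; mkdir -p pics
cat > h.py <<'E'
import numpy as np, cv2
from rig import robot, cams
def snap(name,fn=None):
    c=cams.camera(name)
    d={k:np.array(c[k]) for k in("fx","fy","cx","cy","k1","eye","rotation")}
    np.savez(f"cal_{name}.npz",**d,pixels=c["pixels"])
    if fn: cv2.imwrite("pics/"+fn,c["pixels"][...,::-1])
    return c
def R(c):
    r=np.array(c["rotation"],float)
    if r.shape==(3,3): return r
    from scipy.spatial.transform import Rotation
    return Rotation.from_quat(r).as_matrix()
def ray(c,u,v):
    K=np.array([[c["fx"],0,c["cx"]],[0,c["fy"],c["cy"]],[0,0,1]],float)
    p=cv2.undistortPoints(np.array([[[u,v]]],float),K,np.array([float(c["k1"]),0,0,0]))[0,0]
    d=R(c)@np.array([p[0],-p[1],-1]); return np.array(c["eye"],float),d
def at(c,u,v,z):
    e,d=ray(c,u,v); return e+d*(z-e[2])/d[2]
def proj(c,P):
    q=R(c).T@(np.array(P,float)-np.array(c["eye"],float)); x,y=q[0]/-q[2],-q[1]/-q[2]
    s=1+float(c["k1"])*(x*x+y*y); return float(c["fx"])*x*s+float(c["cx"]),float(c["fy"])*y*s+float(c["cy"])
def load(n): return np.load(f"cal_{n}.npz")
def state():
    o=robot.get_obs(); print({k:np.round(o[k],3).tolist() for k in("time","position","tool_rot","ft_force","grip_width","q")})
E
python3 - <<'E'
from h import *
a=snap("top","top0.png"); b=snap("scene","scene0.png")
for c in(a,b): print({k:np.round(c[k],4).tolist() for k in c if k!="pixels"})
state(); print(robot.tip_extent)
E
```

```text
pics
{'fx': 470.1521, 'fy': 470.1521, 'cx': 274.2507, 'cy': 208.794, 'k1': -0.1347, 'eye': [0.4273, -0.0869, 1.3091], 'rotation': [0.0238, -0.0166, -0.7057, 0.7079]}
{'fx': 520.3149, 'fy': 520.3149, 'cx': 274.6981, 'cy': 208.0198, 'k1': -0.1087, 'eye': [-0.2169, 0.3876, 1.0487], 'rotation': [-0.1625, 0.3141, 0.8245, -0.4417]}
{'time': 0.1, 'position': [0.167, -0.602, 0.244], 'tool_rot': [0.796, -0.605, -0.001, -0.001], 'ft_force': [-0.874, -0.169, -1.096], 'grip_width': 0.087, 'q': [-1.478, 0.528, 1.434, -0.0, 1.181, -0.178]}
0.022
```

View pics/top0.png

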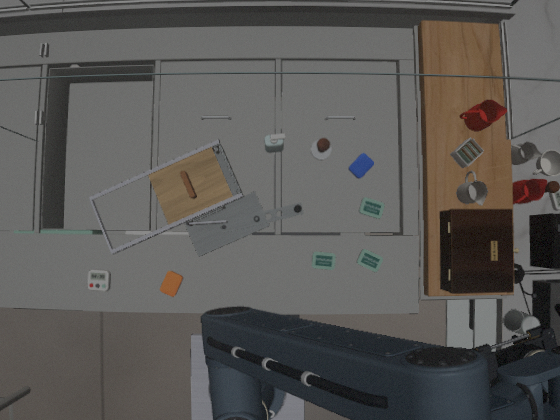

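View pics/scene0.png

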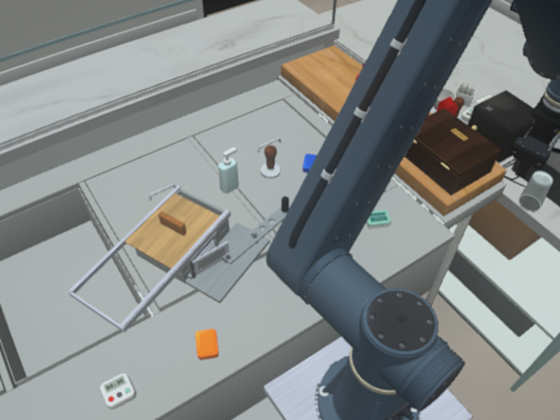

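The top view shows green tins at (372,209), (324,261) and (370,261). The lookalikes are blue at (361,166) and orange at (172,284), which I reject by colour. The bottle is at (274,142), the tamper at (321,148), and the knob at (298,209). Next is a close crop.

Run:
```python
from h import *
c=load("top"); im=c["pixels"][130:290,80:400,::-1]
im=np.clip(im.astype(float)*1.5,0,255).astype(np.uint8)
cv2.imwrite("pics/crop1.png",cv2.resize(im,None,fx=2.5,fy=2.5,interpolation=cv2.INTER_CUBIC))
```

```text
(no output)
```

View pics/crop1.png

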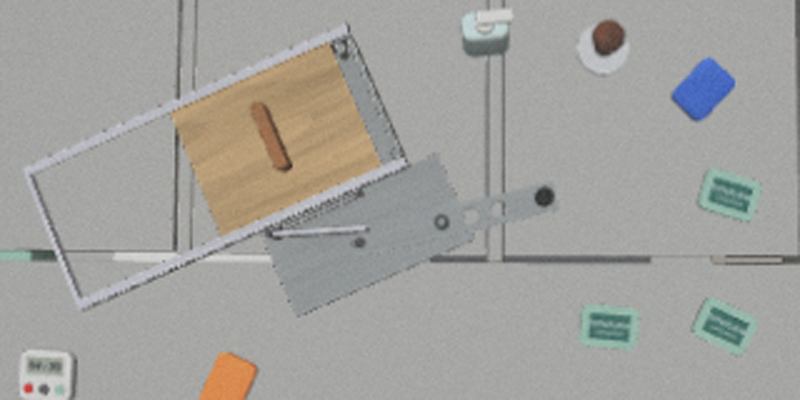

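```bash
cat > m.py <<'E'
from h import *
c=load("top")
f=lambda u,v,z: at(c,80+u/2.5,130+v/2.5,z)
A,B=f(347,28,.096),f(407,163,.096); C,D=f(28,172,.096),f(82,304,.096)
m0,m1=(A+B)/2,(C+D)/2
y=(m1-m0)[:2]; L=np.linalg.norm(y); y/=L; print("len",L,"widths",np.linalg.norm(A-B),np.linalg.norm(C-D))
x=np.array([y[1],-y[0]]); mid=(m0+m1)[:2]/2; bay=mid-y*0.097
yaw=np.degrees(np.arctan2(x[1],x[0])); print("bay",bay,"yaw",yaw)
def inb(p): d=p[:2]-bay; return np.round([d@x,d@y],4)
h0,h1=f(259,107,.129),f(285,166,.129); hc=(h0+h1)/2; print("handle",hc,inb(hc),np.linalg.norm(h0-h1),np.degrees(np.arctan2(*(h0-h1)[[1,0]])))
for n,u,v,z in[("knob",544,190,.078),("hole3",497,210,.036),("hole2",472,216,.036),("pin",442,222,.046),("hinge",274,233,.061),("flapend",367,229,.061)]:
    p=f(u,v,z); print(n,p,inb(p))
for n,u,v in[("gel",486,34),("tamper",603,52)]: print(n,f(u,v,.0))
T=c["pixels"][...,::-1]
hsv=cv2.cvtColor(np.ascontiguousarray(T),cv2.COLOR_BGR2HSV)
m=cv2.inRange(hsv,(65,50,60),(95,255,255)); m=cv2.morphologyEx(m,cv2.MORPH_CLOSE,np.ones((3,3)))
for k in cv2.findContours(m,cv2.RETR_EXTERNAL,cv2.CHAIN_APPROX_NONE)[0]:
    if cv2.contourArea(k)<150: continue
    r=cv2.minAreaRect(k); w=at(c,*r[0],.017); b=np.array([at(c,*p,.017) for p in cv2.boxPoints(r)])
    e=[b[1]-b[0],b[2]-b[1]]; l=[np.linalg.norm(q) for q in e]; q=e[int(np.argmax(l))]
    print("tin",np.round(r[0],1),w.round(4),np.round(l,3),"long dir deg",np.degrees(np.arctan2(q[1],q[0]))%180, inb(w))
E
python3 m.py
```

```text
len 0.3727491912380581 widths 0.15590711908121957 0.15240290177319837
bay [0.56687085 0.12120104] yaw 23.79669797451268
handle [0.55594724 0.14247684 0.129     ] [-0.0014  0.0239] 0.06630662062332196 24.687735615802506
knob [ 0.50541172 -0.13545197  0.078     ] [-0.1598 -0.21  ]
hole3 [ 0.48620126 -0.08616785  0.036     ] [-0.1575 -0.1572]
hole2 [ 0.47960803 -0.05908467  0.036     ] [-0.1526 -0.1297]
pin [ 0.4726354  -0.02704747  0.046     ] [-0.146  -0.0976]
hinge [0.45966463 0.1519733  0.061     ] [-0.0857  0.0714]
flapend [0.4643605  0.05214063 0.061     ] [-0.1217 -0.0218]
gel [ 0.68643932 -0.07319824  0.        ]
tamper [ 0.66631411 -0.20505621  0.        ]
tin [323.  260.5] [ 0.3598 -0.2077  0.017 ] [0.041 0.057] long dir deg 82.96320185528226 [-0.3222 -0.2174]
tin [370.1 259.8] [ 0.3616 -0.3377  0.017 ] [0.041 0.055] long dir deg 63.58735119696452 [-0.3729 -0.3371]
tin [371.5 207.5] [ 0.5057 -0.3423  0.017 ] [0.04  0.056] long dir deg 69.22382292116171 [-0.243  -0.3994]
```

carry_out(steps=[[[1.9, 3.7, 1], 1, 0], [[1.9, 3.7, 1], 1, 0], [[1.9, 3.7, 1], 1, 0], [[1.9, 3.7, 1], 1, 0], [[1.9, 3.7, 1], 1, 0], [[1.9, 3.7, 0], 1, 0], [[1.9, 3.7, 0], 1, 0], [[1.9, 3.7, 0], 1, 0], [[1.9, 3.7, 0], 0, 0], [[1.9, 3.7, 0], 0, 0]])

```text
time: 1.1
position: [0.358, -0.2209, 0.2908]
tool_rot: [0.835, -0.551, -0.002, -0.002]
ft_force: [0.5, 0.2, 0.1]
grip_width: 0.0872
```

carry_out(steps=[[[1.9, 3.7, 1], 0, 0], [[1.9, 3.7, 0], 0, 0], [[1.9, 3.7, 0], 0, 0], [[1.9, 3.7, 0], 0, 0], [[1.9, 3.7, 0], 0, 0], [[1.9, 3.7, 0], 0, 0], [[1.9, 3.7, 0], 0, 0], [[1.9, 3.7, 0], 0, 0], [[1.9, 3.7, 0], 0, 0], [[0, 0, 0], 0, 0]])

```text
time: 2.1
position: [0.5329, 0.1326, 0.2991]
tool_rot: [0.836, -0.548, -0.003, -0.002]
ft_force: [-0.1, -0.0, 0.3]
grip_width: 0.0874
```

Run:
```python
from h import *
state(); snap("wrist","w0.png"); t=snap("top")
im=np.clip(t["pixels"][::,:,::-1].astype(float)*1.4,0,255).astype(np.uint8)
cv2.imwrite("pics/top1.png",im)
```

```text
{'time': 2.1, 'position': [0.533, 0.133, 0.299], 'tool_rot': [0.836, -0.548, -0.003, -0.002], 'ft_force': [-0.129, -0.048, 0.273], 'grip_width': 0.087, 'q': [0.037, 0.363, 1.556, 0.008, 1.224, 1.195]}
```

View pics/w0.png

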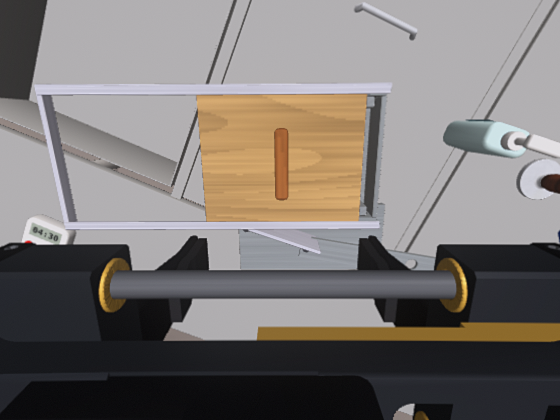

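View pics/top1.png

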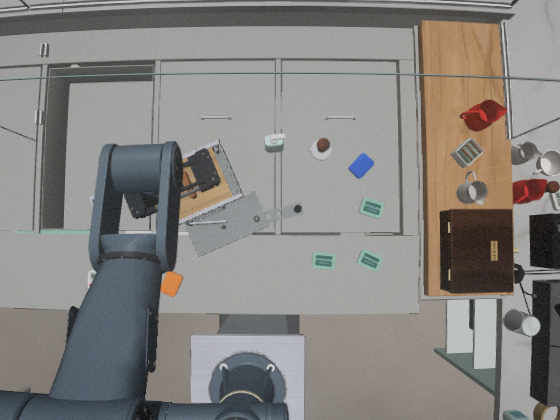

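Run:
```python
from h import *
c=load("wrist"); f=lambda u,v,z: at(c,u,v,z)
print(c["eye"])
A,B,C,D=f(391,84,.096),f(383,228,.096),f(37,86,.096),f(66,229,.096)
m0,m1=(A+B)/2,(C+D)/2; y=(m1-m0)[:2]; L=np.linalg.norm(y); y/=L; x=np.array([y[1],-y[0]])
print(L,np.linalg.norm(A-B),np.linalg.norm(C-D)); bay=(m0+m1)[:2]/2-.097*y; print(bay,np.degrees(np.arctan2(x[1],x[0])))
h0,h1=f(281,129,.129),f(282,199,.129); print(h0,h1,(h0+h1)/2,np.linalg.norm(h0-h1))
```

```text
[0.60164157 0.16093704 0.43899652]
0.3750232713561487 0.1602976458813968 0.15952770471987981
[0.56936049 0.12085656] 23.829423480373972
[0.59157748 0.16052552 0.129     ] [0.52635861 0.1311687  0.129     ] [0.55896805 0.14584711 0.129     ] 0.07152149574808137
```

carry_out(steps=[[[1.3, 0.6, -2.5], 0, 0], [[1.2, 0.6, -2.5], 0, 0], [[0, 0, -2.5], 0, 0.3], [[0, 0, -2.5], 0, 0.3], [[0, 0, -2.5], 0, 0.3], [[0, 0, -2.5], 0, 0.3], [[0, 0, -1.5], 0, 0.3], [[0, 0, 0], 0, 0.3]])

```text
time: 3.0
position: [0.551, 0.1285, 0.1294]
tool_rot: [0.832, -0.555, -0.004, 0.003]
ft_force: [-0.2, -0.4, -0.1]
grip_width: 0.0615
```

carry_out(squeeze=10, steps=[[[0.7, 1.6, -0.5], 1, 0.3], [[0.1, 0.2, -0.4], 0, 0.3], [[0, 0, 0], 0, 1], [[0, 0, 0], 0, 1], [[0, 0, 0], 0, 1], [[0, 0, 0], 0, 1], [[0, 0, 0], 0, 1], [[0, 0, 0], 0, 1]])

```text
time: 3.8
position: [0.5612, 0.1456, 0.1241]
tool_rot: [0.836, -0.548, -0.002, 0.001]
ft_force: [-0.0, -0.5, -0.3]
grip_width: 0.0206
```

carry_out(steps=[[[0, 0, 0], 0, 1], [[0, 0, 0], 0, 1], [[-0.4, 0.9, 0], 0, 1], [[-0.8, 1.8, 0], 0, 1], [[-0.8, 1.8, 0], 0, 1], [[-0.8, 1.8, 0], 0, 1], [[-0.8, 1.8, 0], 0, 1], [[-0.8, 1.8, 0], 0, 1], [[-0.8, 1.8, 0], 0, 1], [[0, 0, 0], 0, 1]])

```text
time: 4.8
position: [0.5075, 0.2672, 0.1242]
tool_rot: [0.837, -0.547, 0.001, 0.001]
ft_force: [-0.1, 1.6, -0.4]
grip_width: 0.0139
```

carry_out(steps=[[[-0.6, 1.4, 0], 0, 1], [[-0.5, 1.2, 0], 0, 1], [[-0.4, 0.9, 0], 0, 1], [[-0.2, 0.5, 0], 0, 1], [[0, 0, 0], 0, 0.3], [[0, 0, 0], 0, 0.3], [[0, 0, 3], 0, 0.3], [[0, 0, 4], 0, 0.3], [[0, 0, 5], 0, 0], [[0, 0, 3], 0, 0]])

```text
time: 5.8
position: [0.488, 0.2986, 0.2724]
tool_rot: [0.838, -0.545, 0.002, 0.014]
ft_force: [1.8, 0.2, 0.0]
grip_width: 0.0588
```

carry_out(steps=[[[0.2, -4, 1], 0, 0], [[0.2, -4, 1], 0, 0], [[0.2, -4, 0], 0, 0], [[0.2, -4, 0], 0, 0], [[0.2, -3.5, 0], 0, 0], [[0, 0, 0], 0, 0]])

```text
time: 6.4
position: [0.5002, 0.1022, 0.3013]
tool_rot: [0.839, -0.543, 0.007, 0.005]
ft_force: [0.9, 0.3, 0.7]
grip_width: 0.0868
```

Run:
```python
from h import *
state(); snap("wrist","w1.png")
```

```text
{'time': 6.4, 'position': [0.5, 0.102, 0.301], 'tool_rot': [0.839, -0.543, 0.007, 0.005], 'ft_force': [0.933, 0.348, 0.742], 'grip_width': 0.087, 'q': [-0.009, 0.303, 1.646, -0.017, 1.187, 1.146]}
```

View pics/w1.png

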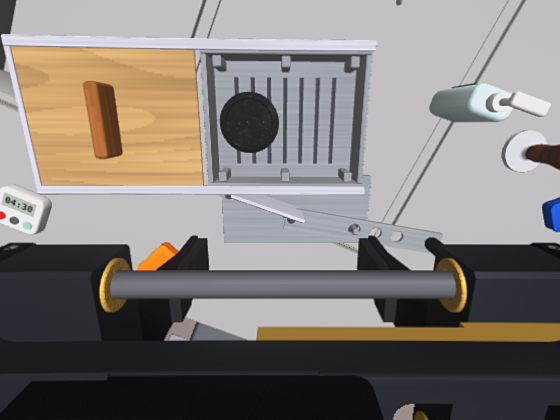

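```bash
cat > bay.py <<'E'
import numpy as np
bay=np.array([.568,.121]); a=np.radians(23.8); X=np.array([np.cos(a),np.sin(a)]); Y=np.array([-X[1],X[0]])
def inb(p): d=np.array(p)[:2]-bay; return np.round([d@X,d@Y],4)
def w(x,y): return bay+x*X+y*Y
E
python3 - <<'E'
from h import *; from bay import *
c=load("wrist")
for n,u,v,z in [("stack",249,123,.079),("sl",220,123,.079),("sr",279,123,.079),("wl_top",209,54,.085),("wr_top",360,54,.085),("wr_bot",366,183,.085),("wl_bot",209,184,.085),("ribtop",286,58,.085),("ribbot",285,178,.085),("rt",376,42,.096),("rb",363,190,.096),("pin",355,228,.047),("h2",377,232,.036),("h3",397,237,.036),("knob",436,243,.081),("hinge",230,196,.061),("flapend",304,220,.061),("h0",96,82,.129),("h1",112,157,.129)]:
    p=at(c,u,v,z); print(n,p.round(4),inb(p))
E
```

```text
stack [0.5497 0.1619 0.079 ] [-0.0002  0.0448]
sl [0.5362 0.1921 0.079 ] [-0.0004  0.0779]
sr [0.5638 0.1305 0.079 ] [0.     0.0104]
wl_top [0.5977 0.2267 0.085 ] [0.0698 0.0847]
wr_top [0.6638 0.0805 0.085 ] [ 0.0713 -0.0758]
wr_bot [0.5431 0.0073 0.085 ] [-0.0687 -0.094 ]
wl_bot [0.4659 0.1781 0.085 ] [-0.0703  0.0934]
ribtop [0.6279 0.1509 0.085 ] [0.0669 0.0031]
ribbot [0.5092 0.0985 0.085 ] [-0.0628  0.0031]
rt [0.6774 0.0724 0.096 ] [ 0.0805 -0.0886]
rb [0.5351 0.0104 0.096 ] [-0.0747 -0.0879]
pin [ 0.4784 -0.0226  0.047 ] [-0.1399 -0.0953]
h2 [ 0.4833 -0.0587  0.036 ] [-0.15   -0.1302]
h3 [ 0.4882 -0.0887  0.036 ] [-0.1576 -0.1597]
knob [ 0.5101 -0.114   0.081 ] [-0.1478 -0.1916]
hinge [0.4552 0.151  0.061 ] [-0.091  0.073]
flapend [0.4643 0.05   0.061 ] [-0.1235 -0.0231]
h0 [0.5274 0.303  0.129 ] [0.0363 0.1829]
h1 [0.4651 0.2709 0.129 ] [-0.0337  0.1787]
```

carry_out(steps=[[[0.5, 0.6, -0.5], 8.5, 0], [[0.5, 0.6, -0.5], 8.5, 0], [[0.5, 0.6, -0.5], 8.5, 0], [[0.5, 0.6, -0.5], 8.5, 0], [[0.5, 0.6, -0.5], 8.5, 0], [[0.5, 0.6, -0.5], 8.5, 0], [[0.5, 0.6, -0.5], 8.5, 0], [[0.5, 0.6, -0.5], 8.5, 0], [[0.5, 0.6, -0.5], 8.5, 0], [[0.5, 0.6, -0.5], 8.5, 0]])

```text
time: 7.45
position: [0.5474, 0.1819, 0.2491]
tool_rot: [0.984, 0.178, 0.003, -0.006]
ft_force: [0.2, 1.1, 0.5]
grip_width: 0.0871
```

carry_out(steps=[[[0, 0, 0], 8, 0], [[0, 0, 0], 0, 0]])

```text
time: 7.65
position: [0.5465, 0.1864, 0.2477]
tool_rot: [0.968, 0.251, 0.002, -0.008]
ft_force: [-0.6, 1.0, -0.2]
grip_width: 0.087
```

```bash
cat >> h.py <<'E'
def pose():
    o=robot.get_obs(); q=o["tool_rot"]; return np.array(o["position"]),np.degrees(2*np.arctan2(q[1],q[0])),o
def go(p,ang=None):
    c,a,o=pose(); d=(np.array(p)-c)*100; s="" if ang is None else f"spin {((ang-a+90)%180)-90:.1f}"
    print("at",c.round(4),"ang %.1f"%a,"delta cm",d.round(2),s,"F",np.round(o["ft_force"],1),"w",round(o["grip_width"],4),"q6",round(o["q"][5],2),"t",round(o["time"],1))
E
python3 -c "
from h import *
go([.550,.162,.067],23.8)"
```

```text
at [0.5465 0.1864 0.2477] ang 29.1 delta cm [  0.35  -2.44 -18.07] spin -5.3 F [-0.6  1.  -0.2] w 0.087 q6 -0.39 t 7.7
```

carry_out(steps=[[[0.3, -2, -3], -5, 0], [[0, -0.4, -3], 0, 0], [[0, 0, -3], 0, 0], [[0, 0, -1], 0, 0], [[0, 0, 0], 0, 0]])

```text
time: 8.15
position: [0.55, 0.168, 0.1468]
tool_rot: [0.979, 0.202, 0.006, -0.009]
ft_force: [0.0, 0.4, -0.2]
grip_width: 0.0866
```

```bash
python3 -c "
from h import *
go([.550,.162,.067],23.8)
snap('wrist','w2.png')"
```

```text
at [0.55   0.168  0.1468] ang 23.3 delta cm [ 0.   -0.6  -7.98] spin 0.5 F [ 0.   0.4 -0.2] w 0.0866 q6 -0.33 t 8.2
```

View pics/w2.png

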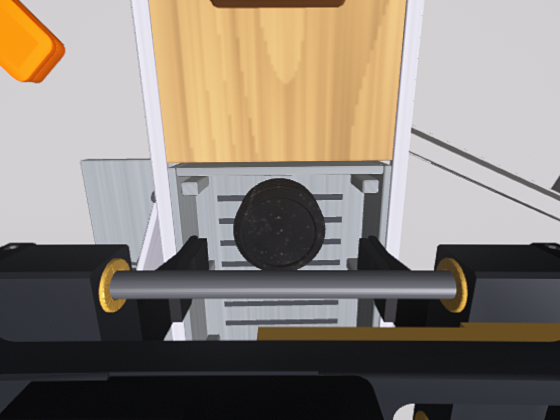

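```bash
python3 -c "
from h import *; from bay import *
c=load('wrist')
for u,v in[(279,229),(234,229),(324,229),(279,270)]: p=at(c,u,v,.079); print(p,inb(p))
print(at(c,176,165,.085),at(c,390,165,.085),'mid',inb((at(c,176,165,.085)+at(c,390,165,.085))/2))
go([.550,.162,.067],23.8)"
```

```text
[0.54850597 0.16580177 0.079     ] [0.0002 0.0489]
[0.51850106 0.15308101 0.079     ] [-0.0323  0.0493]
[0.57864266 0.1785921  0.079     ] [0.033  0.0484]
[0.56131792 0.13576092 0.079     ] [-0.0002  0.0162]
[0.46727732 0.18236814 0.085     ] [0.59823548 0.2384033  0.085     ] mid [0.0038 0.096 ]
at [0.5502 0.168  0.1475] ang 23.3 delta cm [-0.02 -0.6  -8.05] spin 0.5 F [-0.3  0.9  0.5] w 0.087 q6 -0.33 t 8.2
```

carry_out(squeeze=8, steps=[[[-0.1, -0.4, -2], 0.5, 0], [[0, 0, -2], 0, 0], [[0, 0, -2], 0, 0], [[0, 0, -1.5], 0, 0], [[0, 0, -0.5], 0, 0], [[0, 0, 0], 0, 0.6], [[0, 0, 0], 0, 0.6], [[0, 0, 0], 0, 0.6], [[0, 0, 0], 0, 0.6], [[0, 0, 0], 0, 0.6]])

```text
time: 9.2
position: [0.5597, 0.1681, 0.0794]
tool_rot: [0.979, 0.205, 0.02, -0.008]
ft_force: [0.3, -0.6, 0.7]
grip_width: 0.069
```

carry_out(steps=[[[0, 0, 1], 0, 0.6], [[0, 0, 3], 0, 0.6], [[0, 0, 4], 0, 0.6], [[0, 0, 4], 0, 0.6], [[-1, -2, 3], 0, 0.6], [[-2, -3, 0], 0, 0.6], [[-3, -4, 0], 0, 0.6], [[-3, -4, 0], 0, 0.6], [[-3, -4, 0], 0, 0.6], [[-2, -4, 0], 0, 0.6]])

```text
time: 10.2
position: [0.419, -0.043, 0.2435]
tool_rot: [0.977, 0.21, 0.028, -0.005]
ft_force: [1.2, -0.4, -0.5]
grip_width: 0.0694
```

carry_out(steps=[[[-1, -3, 0], 0, 0.6], [[-0.5, -1.5, 0], 0, 0.6], [[0, 0, 0], 0, 0.6]])

```text
time: 10.5
position: [0.4005, -0.0931, 0.2461]
tool_rot: [0.978, 0.207, 0.029, -0.003]
ft_force: [-0.2, 0.7, -1.1]
grip_width: 0.0695
```

```bash
python3 -c "
from h import *
go([.385,-.10,.037],23.8)
snap('wrist','w3.png')"
```

```text
at [ 0.4005 -0.0931  0.2461] ang 23.9 delta cm [ -1.55  -0.69 -20.91] spin -0.1 F [-0.2  0.7 -1.1] w 0.0695 q6 -0.98 t 10.5
```

View pics/w3.png

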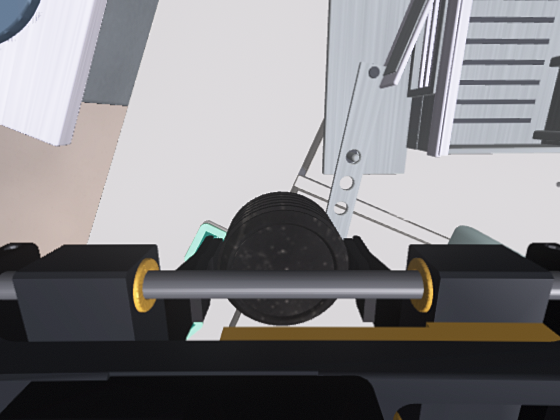

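```bash
python3 -c "
from h import *
c=load('wrist')
print(at(c,205,224,.015),at(c,190,335,.015)); print(proj(c,[.36,-.208,.015]), proj(c,[.385,-.10,-.003]),at(c,130,100,0),at(c,90,230,0))
t=snap('top')
cv2.imwrite('pics/top2.png',cv2.resize(np.clip(t['pixels'][130:320,200:420,::-1].astype(float)*1.5,0,255).astype(np.uint8),None,fx=3,fy=3))"
```

```text
[ 0.34421181 -0.17875443  0.015     ] [ 0.3817489  -0.34337933  0.015     ]
(np.float64(208.82464917695222), np.float64(247.93600142275858)) (np.float64(258.79530090238904), np.float64(177.71923745592596)) [ 0.21250467 -0.07379336  0.        ] [ 0.21115404 -0.24895181  0.        ]
```

View pics/top2.png

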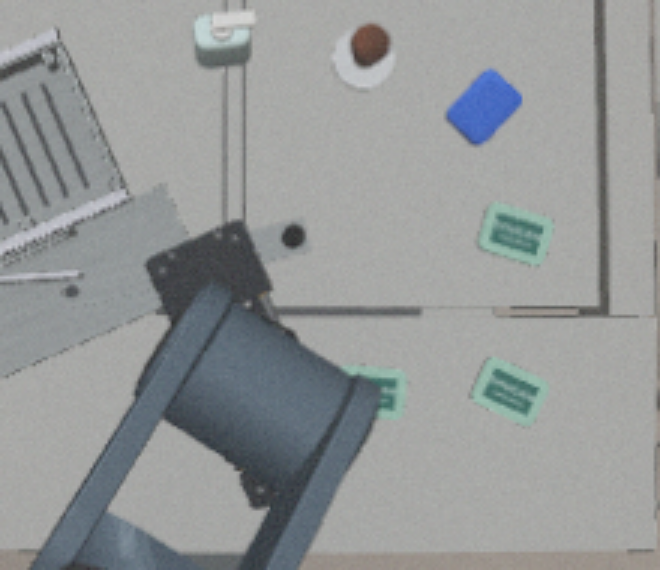

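carry_out(steps=[[[-0.8, -0.4, -3], 0, 0.6], [[-0.7, -0.3, -3], 0, 0.6], [[0, 0, -3], 0, 0.6], [[0, 0, -3], 0, 0.6], [[0, 0, -3], 0, 0.6], [[0, 0, -2], 0, 0.6], [[0, 0, -1], 0, 0.6], [[0, 0, 0], 0, 0.6]])

```text
time: 11.4
position: [0.3928, -0.0923, 0.0627]
tool_rot: [0.976, 0.214, 0.035, -0.0]
ft_force: [-0.7, 0.1, -0.1]
grip_width: 0.0692
```

```bash
python3 -c "
from h import *
go([.385,-.10,.039],23.8); print(pose()[2]['tool_rot'])"
```

```text
at [ 0.3928 -0.0923  0.0627] ang 24.8 delta cm [-0.78 -0.77 -2.37] spin -1.0 F [-0.7  0.1 -0.1] w 0.0692 q6 -1.13 t 11.4
[ 9.76144688e-01  2.14302812e-01  3.48690691e-02 -1.62595293e-05]
```

carry_out(steps=[[[-0.4, -0.4, -0.6], 0, 0.6], [[-0.4, -0.4, -0.6], 0, 0.6], [[0, 0, -0.5], 0, 0.6], [[0, 0, -0.4], 0, 0.6], [[0, 0, -0.3], 0, 0.6], [[0, 0, 0], 0, 0.6]])

```text
time: 12.0
position: [0.389, -0.098, 0.0397]
tool_rot: [0.975, 0.218, 0.037, 0.002]
ft_force: [-0.2, -0.1, 0.1]
grip_width: 0.0693
```

carry_out(steps=[[[0, 0, -0.2], 0, 0.6], [[0, 0, -0.2], 0, 0.6], [[0, 0, 0], 0, 0.6]])

```text
time: 12.3
position: [0.3896, -0.098, 0.0359]
tool_rot: [0.975, 0.218, 0.038, 0.002]
ft_force: [-0.5, 0.0, 1.6]
grip_width: 0.0691
```

carry_out(steps=[[[0, 0, 0], 0, 0], [[0, 0, 0], 0, 0], [[0, 0, 0], 0, 0], [[0, 0, 0], 0, 0], [[0, 0, 1], 0, 0], [[0, 0, 2], 0, 0], [[0, 0, 3], 0, 0], [[0, 0, 4], 0, 0], [[0, 0, 4], 0, 0], [[0, 0, 2], 0, 0]])

```text
time: 13.3
position: [0.3862, -0.0967, 0.1986]
tool_rot: [0.976, 0.217, 0.034, -0.001]
ft_force: [-0.6, -0.3, -1.2]
grip_width: 0.0872
```

```bash
python3 -c "
from h import *
go([.36,-.208,.2],-7); print(pose()[2]['tool_rot'])
c=snap('wrist'); print(proj(c,[.389,-.098,.036]),proj(c,[.389,-.098,-.003]))
cv2.imwrite('pics/w4.png',cv2.resize(c['pixels'][150:350,100:440,::-1],None,fx=2,fy=2))"
```

```text
at [ 0.3862 -0.0967  0.1986] ang 25.1 delta cm [ -2.62 -11.13   0.14] spin -32.1 F [-0.6 -0.3 -1.2] w 0.0872 q6 -1.06 t 13.3
[ 0.97556122  0.21710479  0.03383046 -0.001148  ]
(np.float64(274.6434856851434), np.float64(194.872675684764)) (np.float64(273.25515660492897), np.float64(186.30817258929847))
```

View pics/w4.png

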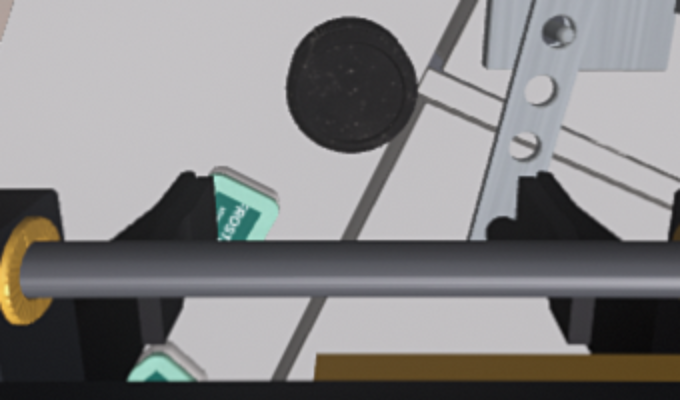

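carry_out(steps=[[[-0.4, -1.8, -0.5], -5.3, 0], [[-0.4, -1.8, -0.5], -5.3, 0], [[-0.4, -1.8, -0.5], -5.3, 0], [[-0.4, -1.8, -0.5], -5.3, 0], [[-0.4, -1.8, -0.5], -5.3, 0], [[-0.4, -1.8, -0.5], -5.3, 0], [[0, 0, 0], 0, 0], [[0, 0, 0], 0, 0]])

```text
time: 14.15
position: [0.3605, -0.2066, 0.1686]
tool_rot: [0.997, -0.068, 0.034, 0.011]
ft_force: [-0.2, -0.4, -0.7]
grip_width: 0.087
```

```bash
cat >> h.py <<'E'
def tilt():
    from scipy.spatial.transform import Rotation
    z=Rotation.from_quat(robot.get_obs()["tool_rot"]).as_matrix()[:,2]; print("tool z lean xy",z[:2].round(3))
E
python3 -c "
from h import *
go([.36,-.208,.025],-7); tilt(); c=snap('wrist','w5.png'); print(proj(c,[.36,-.208,.015]))"
```

```text
at [ 0.3605 -0.2066  0.1686] ang -7.8 delta cm [ -0.05  -0.14 -14.36] spin 0.8 F [-0.2 -0.4 -0.7] w 0.087 q6 -0.72 t 14.2
tool z lean xy [ 0.066 -0.026]
(np.float64(271.91740304032686), np.float64(195.43216684913318))
```

View pics/w5.png

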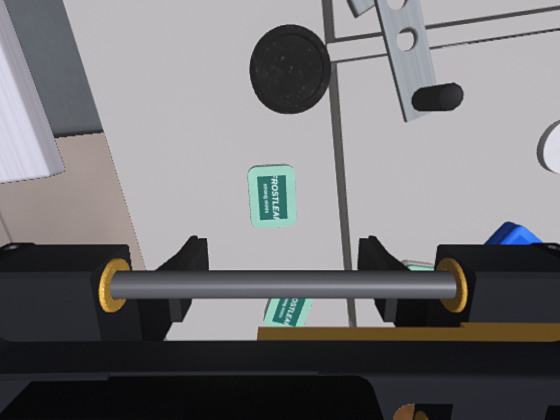

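carry_out(squeeze=15, steps=[[[0, -0.1, -2], 0.8, 0], [[0, 0, -2], 0, 0], [[0, 0, -2], 0, 0], [[0, 0, -2], 0, 0], [[0, 0, -2], 0, 0], [[0, 0, -2], 0, 0], [[0, 0, 0], 0, 0], [[0, 0, 0], 0, 0]])

```text
time: 15.0
position: [0.3628, -0.2016, 0.0473]
tool_rot: [0.998, -0.051, 0.036, 0.012]
ft_force: [-0.2, 0.3, 0.2]
grip_width: 0.0872
```

```bash
python3 -c "
from h import *
go([.36,-.208,.023],-7); tilt()"
```

```text
at [ 0.3628 -0.2016  0.0473] ang -5.8 delta cm [-0.28 -0.64 -2.43] spin -1.2 F [-0.2  0.3  0.2] w 0.0872 q6 -0.82 t 15.0
tool z lean xy [ 0.07  -0.027]
```

carry_out(steps=[[[-0.3, -0.6, -0.8], -1.2, 0], [[-0.1, -0.1, -0.8], 0, 0], [[0, 0, -0.6], 0, 0], [[0, 0, -0.3], 0, 0], [[0, 0, 0], 0, 0.8], [[0, 0, 0], 0, 0.8], [[0, 0, 0], 0, 0.8], [[0, 0, 0], 0, 0.8], [[0, 0, 0], 0, 0.8], [[0, 0, 0], 0, 0.8]])

```text
time: 16.0
position: [0.36, -0.2101, 0.0234]
tool_rot: [0.997, -0.061, 0.038, 0.014]
ft_force: [-0.2, 0.7, 0.4]
grip_width: 0.0468
```

carry_out(steps=[[[0, 0, 0], 0, 0.8], [[0, 0, 0], 0, 0.8], [[0, 0, 0], 0, 0.8]])

```text
time: 16.3
position: [0.3601, -0.2101, 0.0234]
tool_rot: [0.997, -0.061, 0.038, 0.014]
ft_force: [0.1, -0.5, 0.1]
grip_width: 0.0462
```

```bash
python3 -c "
from h import *
go([.36,-.208,.023],-7); tilt(); c=snap('wrist','w6.png'); print(proj(c,[.36,-.208,.015]))"
```

```text
at [ 0.3601 -0.2101  0.0234] ang -7.0 delta cm [-0.01  0.21 -0.04] spin 0.0 F [ 0.1 -0.5  0.1] w 0.0462 q6 -0.87 t 16.3
tool z lean xy [ 0.075 -0.034]
(np.float64(281.1285506731439), np.float64(259.1489750503542))
```

View pics/w6.png

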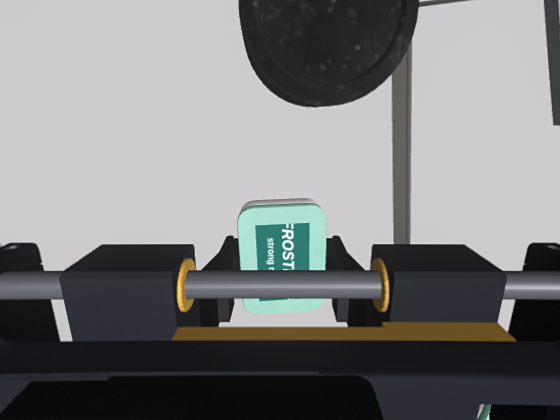

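carry_out(steps=[[[0, 0, 1], 0, 0.8], [[0, 0, 3], 0, 0.8], [[0, 0, 4], 0, 0.8], [[0, 0, 4], 0, 0.8], [[0, 0, 4], 0, 0.8], [[1, 1.4, 2], 3, 0.8], [[2, 2.8, 0], 3, 0.8], [[2.2, 3, 0], 3, 0.8], [[2.2, 3, 0], 3, 0.8], [[2.2, 3, 0], 3, 0.8]])

```text
time: 17.35
position: [0.4538, -0.0761, 0.2177]
tool_rot: [0.997, 0.068, 0.041, 0.014]
ft_force: [1.0, -0.1, -0.6]
grip_width: 0.0462
```

carry_out(steps=[[[2.2, 3, 0], 3, 0.8], [[2.2, 3, 0], 3, 0.8], [[2.2, 3, 0], 3, 0.8], [[2.2, 3, 0], 3, 0.8], [[2, 2.8, 0], 3, 0.8], [[1, 1.4, 0], 2, 0.8], [[0, 0, 0], 0, 0.8]])

```text
time: 18.05
position: [0.5728, 0.0971, 0.2223]
tool_rot: [0.974, 0.223, 0.042, 0.01]
ft_force: [-0.4, -0.9, 0.4]
grip_width: 0.0463
```

```bash
python3 -c "
from h import *
go([.583,.086,.068],23.8); tilt()"
```

```text
at [0.5728 0.0971 0.2223] ang 25.8 delta cm [  1.02  -1.11 -15.43] spin -2.0 F [-0.4 -0.9  0.4] w 0.0463 q6 -0.48 t 18.1
tool z lean xy [ 0.087 -0.   ]
```

carry_out(steps=[[[0.5, -0.5, -1], -1, 0.8], [[0.5, -0.5, -1], -1, 0.8], [[0, 0, -1], 0, 0.8], [[0, 0, -1], 0, 0.8], [[0, 0, -1], 0, 0.8], [[0, 0, -1], 0, 0.8], [[0, 0, -1], 0, 0.8], [[0, 0, -1], 0, 0.8]])

```text
time: 18.85
position: [0.5792, 0.0815, 0.1358]
tool_rot: [0.979, 0.201, 0.039, 0.011]
ft_force: [0.2, 0.9, -0.4]
grip_width: 0.0468
```

```bash
python3 -c "
from h import *
go([.583,.086,.068],23.8); tilt()"
```

```text
at [0.5792 0.0815 0.1358] ang 23.2 delta cm [ 0.38  0.45 -6.78] spin 0.6 F [ 0.2  0.9 -0.4] w 0.0468 q6 -0.45 t 18.9
tool z lean xy [ 0.082 -0.007]
```

carry_out(steps=[[[0.3, 0.4, -1.2], 0.5, 0.8], [[0.1, 0.1, -1.2], 0, 0.8], [[0, 0, -1.2], 0, 0.8], [[0, 0, -1.2], 0, 0.8], [[0, 0, -1], 0, 0.8], [[0, 0, -0.5], 0, 0.8], [[0, 0, 0], 0, 0.8]])

```text
time: 19.55
position: [0.5832, 0.0875, 0.0657]
tool_rot: [0.978, 0.206, 0.039, 0.011]
ft_force: [-0.8, -0.3, 6.4]
grip_width: 0.0463
```

```bash
python3 -c "
from h import *
go([.583,.086,.068],23.8); tilt()"
```

```text
at [0.5832 0.0875 0.0657] ang 23.8 delta cm [-0.02 -0.15  0.23] spin 0.0 F [-0.8 -0.3  6.4] w 0.0463 q6 -0.45 t 19.6
tool z lean xy [ 0.08  -0.006]
```

carry_out(steps=[[[0, 0, 0], 0, 0.15], [[0, 0, 0], 0, 0.15], [[0, 0, 0], 0, 0.15], [[0, 0, 1], 0, 0.15], [[0, 0, 2], 0, 0.15], [[0, 0, 4], 0, 0], [[0, 0, 4], 0, 0], [[0, -1, 3], -3, 0], [[-0.4, -2.5, 1], -5, 0], [[-0.7, -4, 0], -5, 0]])

```text
time: 20.55
position: [0.5724, 0.0144, 0.2261]
tool_rot: [0.995, 0.093, 0.041, 0.015]
ft_force: [0.2, -0.9, 0.0]
grip_width: 0.0869
```

carry_out(steps=[[[-0.7, -4, 0], -5, 0], [[-0.7, -4, 0], -5, 0], [[-0.7, -4, 0], -5, 0], [[-0.7, -4, 0], -5, 0], [[-0.7, -4, 0], -5, 0], [[-0.7, -4, 0], -5, 0], [[-0.7, -4, 0], 0, 0], [[-0.7, -4, 0], 0, 0], [[-0.7, -4, 0], 0, 0], [[0, 0, 0], 0, 0]])

```text
time: 21.55
position: [0.5054, -0.3639, 0.2386]
tool_rot: [0.982, -0.18, 0.044, 0.031]
ft_force: [-0.2, 0.1, 0.0]
grip_width: 0.087
```

```bash
python3 -c "
from h import *
go([.506,-.342,.026],-20.8); tilt()
t=snap('top'); w=snap('wrist','w7.png')
cv2.imwrite('pics/top3.png',cv2.resize(np.clip(t['pixels'][130:290,80:400,::-1].astype(float)*1.5,0,255).astype(np.uint8),None,fx=2.5,fy=2.5,interpolation=cv2.INTER_CUBIC))
a=cv2.imread('pics/top3.png'); b=cv2.imread('pics/w7.png')[100:340]
cv2.imwrite('pics/m1.png',np.vstack([a[:360],cv2.resize(b,(560,240)) if 0 else np.pad(b,((0,0),(0,240),(0,0)))]))
print(proj(w,[.506,-.342,.018]))"
```

```text
at [ 0.5054 -0.3639  0.2386] ang -20.8 delta cm [  0.06   2.19 -21.26] spin -0.0 F [-0.2  0.1  0. ] w 0.087 q6 -0.44 t 21.6
tool z lean xy [ 0.074 -0.076]
(np.float64(259.59381460784147), np.float64(160.31586813954485))
```

View pics/m1.png

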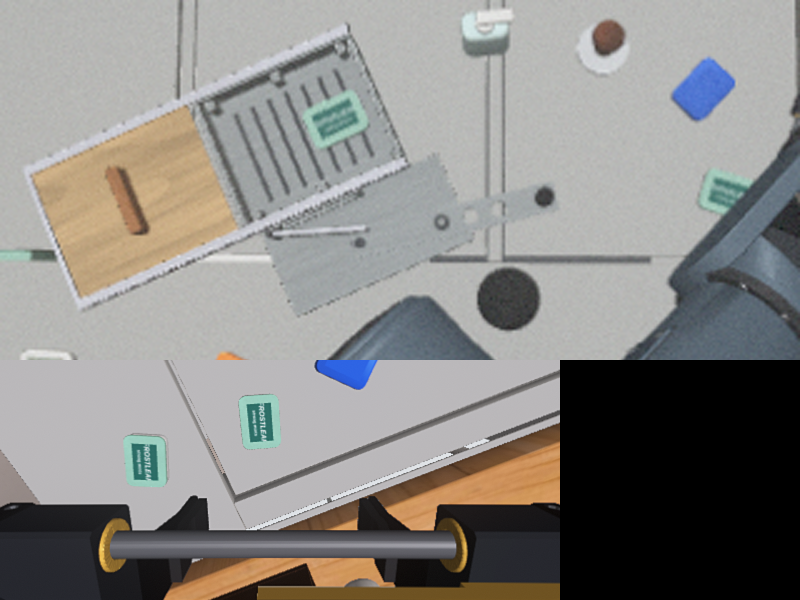

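carry_out(steps=[[[0, 1, -2], 0, 0], [[0, 1, -2], 0, 0], [[0, 0.3, -2], 0, 0], [[0, 0, -2], 0, 0], [[0, 0, -2], 0, 0], [[0, 0, -2], 0, 0], [[0, 0, -2], 0, 0], [[0, 0, -2], 0, 0], [[0, 0, -2], 0, 0], [[0, 0, 0], 0, 0]])

```text
time: 22.65
position: [0.508, -0.3154, 0.0581]
tool_rot: [0.984, -0.17, 0.043, 0.026]
ft_force: [-0.3, 1.2, 0.1]
grip_width: 0.087
```

```bash
cat > tins.py <<'E'
from h import *
def tins(c,z=.017):
    hsv=cv2.cvtColor(np.ascontiguousarray(c["pixels"]),cv2.COLOR_RGB2HSV)
    m=cv2.morphologyEx(cv2.inRange(hsv,(65,50,60),(95,255,255)),cv2.MORPH_CLOSE,np.ones((5,5)))
    for k in cv2.findContours(m,cv2.RETR_EXTERNAL,cv2.CHAIN_APPROX_NONE)[0]:
        if cv2.contourArea(k)<150: continue
        r=cv2.minAreaRect(k); b=np.array([at(c,*p,z) for p in cv2.boxPoints(r)]); e=[b[1]-b[0],b[2]-b[1]]; l=[np.linalg.norm(q) for q in e]; q=e[int(np.argmax(l))]
        print("tin px",np.round(r[0]),at(c,*r[0],z)[:2].round(4),np.round(l,3),"jaw deg %.1f"%(np.degrees(np.arctan2(q[1],q[0]))%180-90))
E
python3 -c "
from tins import *
go([.5045,-.3405,.027],-20.8); tilt(); tins(snap('wrist'))"
```

```text
at [ 0.508  -0.3154  0.0581] ang -19.6 delta cm [-0.35 -2.51 -3.11] spin -1.2 F [-0.3  1.2  0.1] w 0.087 q6 -0.4 t 22.6
tool z lean xy [ 0.075 -0.066]
tin px [288. 308.] [ 0.4973 -0.3679] [0.046 0.016] jaw deg 66.8
tin px [286. 250.] [ 0.5107 -0.3256] [0.045 0.03 ] jaw deg 68.3
```

carry_out(squeeze=15, steps=[[[-0.2, -1.2, 0], -1.2, 0], [[-0.1, -1, 0], 0, 0], [[0, -0.3, -1], 0, 0], [[0, 0, -1], 0, 0], [[0, 0, -0.6], 0, 0], [[0, 0, 0], 0, 0]])

```text
time: 23.3
position: [0.508, -0.3446, 0.0364]
tool_rot: [0.982, -0.181, 0.047, 0.03]
ft_force: [0.4, 1.1, 0.2]
grip_width: 0.087
```

```bash
python3 -c "
from tins import *
go([.5045,-.3405,.027],-20.8); tilt(); tins(snap('wrist'))"
```

```text
at [ 0.508  -0.3446  0.0364] ang -20.9 delta cm [-0.35  0.41 -0.94] spin 0.1 F [0.4 1.1 0.2] w 0.087 q6 -0.42 t 23.3
tool z lean xy [ 0.081 -0.075]
tin px [272. 300.] [ 0.4924 -0.3722] [0.035 0.004] jaw deg 65.0
tin px [272. 235.] [ 0.5084 -0.3325] [0.045 0.045] jaw deg 69.2
```

carry_out(steps=[[[-0.2, 0.3, -0.5], 0, 0], [[0, 0, -0.4], 0, 0], [[0, 0, 0], 0, 0.8], [[0, 0, 0], 0, 0.8], [[0, 0, 0], 0, 0.8], [[0, 0, 0], 0, 0.8], [[0, 0, 0], 0, 0.8], [[0, 0, 0], 0, 0.8], [[0, 0, 0], 0, 0.8], [[0, 0, 0], 0, 0.8]])

```text
time: 24.35
position: [0.5055, -0.3401, 0.0269]
tool_rot: [0.982, -0.18, 0.046, 0.029]
ft_force: [0.9, -0.1, 0.8]
grip_width: 0.0469
```

carry_out(steps=[[[0, 0, 1], 0, 0.8], [[0, 0, 3], 0, 0.8], [[0, 0, 4], 0, 0.8], [[0, 0, 4], 0, 0.8], [[0, 0, 4], 0, 0.8], [[0.2, 2, 2], 3, 0.8], [[0.4, 3.5, 0], 3.5, 0.8], [[0.4, 3.5, 0], 3.5, 0.8], [[0.4, 3.5, 0], 3.5, 0.8], [[0.4, 3.5, 0], 3.5, 0.8]])

```text
time: 25.35
position: [0.5237, -0.1801, 0.2215]
tool_rot: [0.998, -0.032, 0.056, 0.025]
ft_force: [0.8, -0.8, -0.4]
grip_width: 0.0468
```

carry_out(steps=[[[0.4, 3.5, 0], 3.5, 0.8], [[0.4, 3.5, 0], 3.5, 0.8], [[0.4, 3.5, 0], 3.5, 0.8], [[0.4, 3.5, 0], 3.5, 0.8], [[0.4, 3.5, 0], 3.5, 0.8], [[0.4, 3.5, 0], 3.5, 0.8], [[0.4, 3.5, 0], 3.5, 0.8], [[0.4, 3.5, 0], 3.5, 0.8], [[0.2, 2, 0], 0, 0.8], [[0, 0, 0], 0, 0.8]])

```text
time: 26.35
position: [0.556, 0.137, 0.2296]
tool_rot: [0.973, 0.223, 0.065, 0.011]
ft_force: [-0.7, -0.6, -1.1]
grip_width: 0.0468
```

```bash
python3 -c "
from tins import *
go([.551,.1595,.067],23.8); tilt()"
```

```text
at [0.556  0.137  0.2296] ang 25.9 delta cm [ -0.5    2.25 -16.26] spin -2.1 F [-0.7 -0.6 -1.1] w 0.0468 q6 -0.41 t 26.4
tool z lean xy [0.131 0.008]
```

carry_out(steps=[[[-0.2, 0.8, -1.5], -2, 0.8], [[-0.2, 0.8, -1.5], 0, 0.8], [[0, 0, -1.5], 0, 0.8], [[0, 0, -1.5], 0, 0.8], [[0, 0, -1.5], 0, 0.8], [[0, 0, -1.5], 0, 0.8], [[0, 0, -1], 0, 0.8], [[0, 0, 0], 0, 0.8], [[0, 0, 0], 0, 0.8]])

```text
time: 27.25
position: [0.5523, 0.1475, 0.1315]
tool_rot: [0.976, 0.204, 0.068, 0.014]
ft_force: [-0.4, 0.5, 0.2]
grip_width: 0.0465
```

```bash
python3 -c "
from tins import *
go([.551,.1595,.067],23.8); tilt()"
```

```text
at [0.5523 0.1475 0.1315] ang 23.6 delta cm [-0.13  1.2  -6.45] spin 0.2 F [-0.4  0.5  0.2] w 0.0465 q6 -0.33 t 27.2
tool z lean xy [0.138 0.   ]
```

carry_out(steps=[[[0, 0.6, -1.2], 0, 0.8], [[0, 0.5, -1.2], 0, 0.8], [[0, 0.1, -1.2], 0, 0.8], [[0, 0, -1.2], 0, 0.8], [[0, 0, -0.8], 0, 0.8], [[0, 0, -0.4], 0, 0.8]])

```text
time: 27.85
position: [0.5535, 0.1609, 0.0684]
tool_rot: [0.976, 0.205, 0.07, 0.014]
ft_force: [-0.4, 0.2, 0.4]
grip_width: 0.0471
```

```bash
python3 -c "
from tins import *
go([.551,.1595,.067],23.8); tilt()"
```

```text
at [0.5535 0.1609 0.0684] ang 23.7 delta cm [-0.25 -0.14 -0.14] spin 0.1 F [-0.4  0.2  0.4] w 0.0471 q6 -0.3 t 27.9
tool z lean xy [0.142 0.001]
```

carry_out(steps=[[[0, 0, 0], 0, 0.15], [[0, 0, 0], 0, 0.15], [[0, 0, 0], 0, 0.15], [[0, 0, 1], 0, 0.15], [[0, 0, 2], 0, 0.15], [[0, 0, 4], 0, 0.15], [[0, 0, 4], 0, 0], [[0, 0, 4], 0, 0], [[0, 0, 2], 0, 0], [[0, 0, 0], 0, 0]])

```text
time: 28.85
position: [0.5529, 0.1603, 0.2506]
tool_rot: [0.976, 0.204, 0.073, 0.015]
ft_force: [-0.0, 0.4, 0.3]
grip_width: 0.0862
```

```bash
python3 -c "
from tins import *
go([.36,-.338,.2],-26.4); tilt(); q=pose()[2]['q']; print(np.round(q,3),q[1]+q[2]+q[4]-np.pi); from bay import *
tins(snap('top'),.055); print(w(0,0))"
```

```text
at [0.5529 0.1603 0.2506] ang 23.6 delta cm [-19.29 -49.83  -5.06] spin -50.0 F [-0.   0.4  0.3] w 0.0862 q6 -0.31 t 28.9
tool z lean xy [0.148 0.001]
[ 0.095  0.404  1.654 -0.016  0.936 -0.309] -0.14774496310713037
tin px [369. 259.] [ 0.3644 -0.3278] [0.038 0.052] jaw deg -28.9
tin px [188. 187.] [0.5571 0.1581] [0.055 0.043] jaw deg 26.6
tin px [214. 178.] [0.583  0.0899] [0.057 0.043] jaw deg 23.3
[0.568 0.121]
```

carry_out(steps=[[[-1.7, -4.3, 0], -4.5, 0], [[-1.7, -4.3, 0], -4.5, 0], [[-1.7, -4.3, 0], -4.5, 0], [[-1.7, -4.3, -1], -4.5, 0], [[-1.7, -4.3, -1], -4.5, 0], [[-1.7, -4.3, -1], -4.5, 0.2], [[-1.7, -4.3, -1], -4.5, 0.2], [[-1.7, -4.3, -2], -4.5, 0.2], [[-1.7, -4.3, -2], -4.5, 0.2], [[-1.7, -4.3, -2], -4.5, 0.2]])

```text
time: 29.9
position: [0.3718, -0.2694, 0.1413]
tool_rot: [0.978, -0.195, 0.056, 0.038]
ft_force: [0.8, -0.5, -0.9]
grip_width: 0.0704
```

```bash
python3 -c "
from tins import *
go([.36,-.336,.1],-26.4); tilt(); q=pose()[2]['q']; print(np.round(q,3),q[1]+q[2]+q[4]-np.pi)
tins(snap('wrist'),.015)"
```

```text
at [ 0.3718 -0.2694  0.1413] ang -22.5 delta cm [-1.18 -6.66 -4.13] spin -3.9 F [ 0.8 -0.5 -0.9] w 0.0704 q6 -0.51 t 29.9
tool z lean xy [ 0.095 -0.096]
[-0.879  0.455  2.032  0.024  0.52  -0.505] -0.13490532929896304
tin px [283. 251.] [ 0.3659 -0.3265] [0.046 0.041] jaw deg 64.5
```

carry_out(steps=[[[-0.5, -3, -2], -2, 0.2], [[-0.5, -2.5, -2], -2, 0.2], [[0, 0, 0], 0, 0.2], [[0, 0, 0], 0, 0.2]])

```text
time: 30.35
position: [0.3552, -0.331, 0.0922]
tool_rot: [0.97, -0.237, 0.049, 0.037]
ft_force: [0.0, 0.9, 0.6]
grip_width: 0.0694
```

```bash
python3 -c "
from tins import *
go([.36,-.336,.028],-26.4); tilt()
tins(snap('wrist'),.015); tins(snap('top'),.015)"
```

```text
at [ 0.3552 -0.331   0.0922] ang -27.5 delta cm [ 0.48 -0.5  -6.42] spin 1.1 F [0.  0.9 0.6] w 0.0694 q6 -0.54 t 30.4
tool z lean xy [ 0.078 -0.095]
tin px [282. 219.] [ 0.3616 -0.3365] [0.045 0.065] jaw deg -22.1
tin px [188. 188.] [0.56   0.1664] [0.052 0.037] jaw deg 29.8
tin px [214. 178.] [0.5863 0.0952] [0.061 0.038] jaw deg 23.3
```

carry_out(steps=[[[0.3, -0.2, -2], 2, 0.2], [[0.2, -0.1, -2], 2, 0.2], [[0, 0, -1.5], 0, 0.2], [[0, 0, -0.8], 0, 0.2], [[0, 0, 0], 0, 0.2]])

```text
time: 30.95
position: [0.3639, -0.3284, 0.0328]
tool_rot: [0.978, -0.196, 0.053, 0.037]
ft_force: [-0.1, 0.4, 0.3]
grip_width: 0.0696
```

```bash
python3 -c "
from tins import *
go([.36,-.3345,.0245],-23.5); tilt()"
```

```text
at [ 0.3639 -0.3284  0.0328] ang -22.6 delta cm [-0.39 -0.61 -0.83] spin -0.9 F [-0.1  0.4  0.3] w 0.0696 q6 -0.65 t 30.9
tool z lean xy [ 0.09  -0.093]
```

carry_out(squeeze=15, steps=[[[-0.4, -0.5, -0.4], 0, 0.2], [[0, 0, -0.4], 0, 0.2], [[0, 0, 0], 0, 0.8], [[0, 0, 0], 0, 0.8], [[0, 0, 0], 0, 0.8], [[0, 0, 0], 0, 0.8], [[0, 0, 0], 0, 0.8], [[0, 0, 0], 0, 0.8]])

```text
time: 31.75
position: [0.3607, -0.3341, 0.0273]
tool_rot: [0.978, -0.195, 0.055, 0.039]
ft_force: [-0.1, 0.6, 0.1]
grip_width: 0.0461
```

```bash
python3 -c "
from tins import *; from bay import *
go([.551,.1595,.2],-66.2); tilt(); print(w(0,.04),w(0,-.04))"
```

```text
at [ 0.3607 -0.3341  0.0273] ang -22.5 delta cm [19.03 49.36 17.27] spin -43.7 F [-0.1  0.6  0.1] w 0.0461 q6 -0.68 t 31.8
tool z lean xy [ 0.093 -0.097]
[0.55185819 0.15759839] [0.58414181 0.08440161]
```

carry_out(steps=[[[0, 0, 1.5], 0, 0.8], [[0, 0, 4.5], 0, 0.8], [[0, 0, 4.5], 0, 0.8], [[0.5, 1, 4.5], -2, 0.8], [[1.5, 2.8, 3], -4.4, 0.8], [[2.2, 4.2, 0], -4.4, 0.8], [[2.2, 4.2, 0], -4.4, 0.8], [[2.2, 4.2, 0], -4.4, 0.8], [[2.2, 4.2, 0], -4.4, 0.8], [[2.2, 4.2, 0], -4.4, 0.8]])

```text
time: 32.75
position: [0.4919, -0.0839, 0.2159]
tool_rot: [0.893, -0.445, 0.049, 0.052]
ft_force: [1.3, -1.6, -0.6]
grip_width: 0.0461
```

carry_out(steps=[[[2.2, 4.2, 0], -4.4, 0.8], [[2.2, 4.2, 0], -4.4, 0.8], [[2.2, 4.2, 0], -4.4, 0.8], [[2.2, 4.2, 0], -4.4, 0.8], [[1, 2, 0], -2, 0.8], [[0, 0, 0], 0, 0.8]])

```text
time: 33.35
position: [0.5932, 0.1199, 0.2148]
tool_rot: [0.802, -0.593, 0.039, 0.059]
ft_force: [-0.4, 0.3, -0.3]
grip_width: 0.0463
```

```bash
python3 -c "
from tins import *
go([.584,.0905,.090],-66.2); tilt()"
```

```text
at [0.5932 0.1199 0.2148] ang -72.9 delta cm [ -0.92  -2.94 -12.48] spin 6.7 F [-0.4  0.3 -0.3] w 0.0463 q6 1.42 t 33.4
tool z lean xy [-0.007 -0.14 ]
```

carry_out(steps=[[[-0.9, -2.4, -1.5], 6.5, 0.8], [[0, -0.5, -2], 0, 0.8], [[0, 0, -2], 0, 0.8], [[0, 0, -2], 0, 0.8], [[0, 0, -1], 0, 0.8], [[0, 0, 0], 0, 0.8]])

```text
time: 33.95
position: [0.5795, 0.0868, 0.1268]
tool_rot: [0.837, -0.543, 0.041, 0.058]
ft_force: [-0.1, -0.1, -0.2]
grip_width: 0.0466
```

```bash
python3 -c "
from tins import *
go([.584,.0905,.090],-66.2); tilt()"
```

```text
at [0.5795 0.0868 0.1268] ang -65.9 delta cm [ 0.45  0.37 -3.68] spin -0.3 F [-0.1 -0.1 -0.2] w 0.0466 q6 1.3 t 34.0
tool z lean xy [ 0.005 -0.142]
```

carry_out(steps=[[[0.4, 0.3, -1.2], 0, 0.8], [[0.1, 0.1, -1.2], 0, 0.8], [[0, 0, -0.8], 0, 0.8], [[0, 0, -0.4], 0, 0.8], [[0, 0, 0], 0, 0.8]])

```text
time: 34.45
position: [0.5862, 0.0906, 0.0898]
tool_rot: [0.837, -0.543, 0.043, 0.057]
ft_force: [0.0, 0.4, -0.1]
grip_width: 0.0467
```

```bash
python3 -c "
from tins import *
go([.584,.0905,.090],-66.2); tilt()"
```

```text
at [0.5862 0.0906 0.0898] ang -65.9 delta cm [-0.22 -0.01  0.02] spin -0.3 F [ 0.   0.4 -0.1] w 0.0467 q6 1.32 t 34.5
tool z lean xy [ 0.009 -0.142]
```

carry_out(steps=[[[0, 0, -0.2], 0, 0.8], [[0, 0, 0], 0, 0.8], [[0, 0, 0], 0, 0.3], [[0, 0, 0], 0, 0.3], [[0, 0, 1], 0, 0.3], [[0, 0, 2], 0, 0.3], [[0, 0, 4], 0, 0.3], [[-0.5, 1, 4], 0, 0.3], [[-2, 4, 2], 0, 0.3], [[0, 0, 0], 0, 0.3]])

```text
time: 35.45
position: [0.5614, 0.1415, 0.2266]
tool_rot: [0.836, -0.544, 0.044, 0.056]
ft_force: [0.2, -0.6, 0.9]
grip_width: 0.0609
```

```bash
python3 -c "
from tins import *; from bay import *
go([.5,.29,.13],-66.2); tilt()
tins(snap('top'),.065)
c=snap('wrist','w8.png'); tins(c,.075); tins(c,.058)"
```

```text
at [0.5614 0.1415 0.2266] ang -66.1 delta cm [-6.14 14.85 -9.66] spin -0.1 F [ 0.2 -0.6  0.9] w 0.0609 q6 1.35 t 35.5
tool z lean xy [ 0.013 -0.141]
tin px [188. 187.] [0.5564 0.1583] [0.058 0.042] jaw deg 26.6
tin px [212. 177.] [0.5835 0.0919] [0.055 0.055] jaw deg -57.6
tin px [240. 185.] [0.5611 0.1603] [0.059 0.045] jaw deg 27.6
tin px [312. 190.] [0.5833 0.0927] [0.057 0.064] jaw deg -62.3
tin px [240. 185.] [0.5571 0.1586] [0.062 0.047] jaw deg 27.6
tin px [312. 190.] [0.5806 0.087 ] [0.061 0.068] jaw deg -62.3
```

View pics/w8.png

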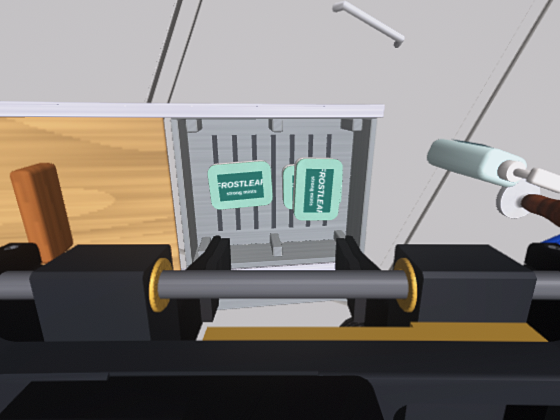

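carry_out(steps=[[[-1.8, 4.2, 0], 0, 0.2], [[-1.8, 4.2, 0], 0, 0.2], [[-1.8, 4.2, 0], 0, 0.2], [[-1, 2, -1], 0, 0.2], [[0, 0, -2], 0, 0.2], [[0, 0, 0], 0, 0.2]])

```text
time: 36.15
position: [0.4984, 0.2826, 0.1898]
tool_rot: [0.833, -0.548, 0.043, 0.06]
ft_force: [-1.1, -0.7, 0.2]
grip_width: 0.0694
```

```bash
python3 -c "
from tins import *; from bay import *
c=load('wrist'); p=at(c,319,189,.076); print('top tin',p,inb(p))
c=snap('wrist'); hsv=cv2.cvtColor(np.ascontiguousarray(c['pixels']),cv2.COLOR_RGB2HSV)
go([.496,.290,.124],-66.2); tilt()
from h import proj
print([np.round(proj(c,[*w(x,.18),.129])) for x in(-.037,.037)])
m=cv2.inRange(hsv,(5,120,40),(13,255,170)); n,l,s,ce=cv2.connectedComponentsWithStats(m); i=1+np.argmax(s[1:,4]); print(s[i],ce[i])"
```

```text
top tin [0.58662981 0.08665959 0.076     ] [ 0.0032 -0.0389]
at [0.4994 0.2828 0.1911] ang -66.7 delta cm [-0.34  0.72 -6.71] spin 0.5 F [-0.   0.1 -0.2] w 0.07 q6 1.63 t 36.2
tool z lean xy [ 0.009 -0.147]
[array([265., 274.]), array([263., 176.])]
[236 165  23 105 677] [246.05760709 207.36779911]
```

carry_out(squeeze=10, steps=[[[-0.3, 0.9, -2], 0, 0.2], [[0, 0, -2], 0, 0.2], [[0, 0, -1.5], 0, 0.2], [[0, 0, -0.6], 0, 0.2], [[0, 0, 0], 0, 0.2]])

```text
time: 36.7
position: [0.502, 0.2879, 0.1308]
tool_rot: [0.831, -0.551, 0.046, 0.058]
ft_force: [0.6, -0.7, 0.1]
grip_width: 0.0698
```

```bash
python3 -c "
from tins import *
go([.496,.292,.124],-66.2); tilt()"
```

```text
at [0.502  0.2879 0.1308] ang -67.1 delta cm [-0.6   0.41 -0.68] spin 0.9 F [ 0.6 -0.7  0.1] w 0.0698 q6 1.67 t 36.7
tool z lean xy [ 0.013 -0.146]
```

carry_out(steps=[[[-0.5, 0.4, -0.6], 0.9, 0.2], [[0, 0, 0], 0, 1], [[0, 0, 0], 0, 1], [[0, 0, 0], 0, 1], [[0, 0, 0], 0, 1], [[0, 0, 0], 0, 1], [[0, 0, 0], 0, 1], [[0, 0, 0], 0, 1], [[0, 0, 0], 0, 1], [[0, 0, 0], 0, 1]])

```text
time: 37.7
position: [0.4989, 0.2927, 0.1278]
tool_rot: [0.835, -0.545, 0.048, 0.054]
ft_force: [-0.1, 0.6, 0.0]
grip_width: 0.0165
```

carry_out(steps=[[[0.6, -1.4, 0], 0, 1], [[1, -2.3, 0], 0, 1], [[1, -2.3, 0], 0, 1], [[1, -2.3, 0], 0, 1], [[1, -2.3, 0], 0, 1], [[1, -2.3, 0], 0, 1], [[1, -2.3, 0], 0, 1], [[0.6, -1.4, 0], 0, 1], [[0, 0, 0], 0, 1]])

```text
time: 38.6
position: [0.572, 0.126, 0.1278]
tool_rot: [0.833, -0.55, 0.041, 0.045]
ft_force: [-4.2, 20.4, 0.8]
grip_width: 0.0196
```

```bash
python3 -c "
from tins import *; from bay import *
go([*w(0,0),.124],-66.2); tilt(); print(inb(pose()[0]))"
```

```text
at [0.572  0.126  0.1278] ang -66.9 delta cm [-0.4  -0.5  -0.38] spin 0.7 F [-4.2 20.4  0.8] w 0.0196 q6 1.35 t 38.6
tool z lean xy [ 0.018 -0.121]
[0.0057 0.0029]
```

carry_out(steps=[[[0.1, -0.2, 0], 0, 1], [[0.1, -0.2, 0], 0, 1], [[0.1, -0.2, 0], 0, 1], [[0.1, -0.2, 0], 0, 1]])

```text
time: 39.0
position: [0.5714, 0.1275, 0.1275]
tool_rot: [0.831, -0.554, 0.032, 0.039]
ft_force: [-1.8, 9.0, 1.6]
grip_width: 0.0154
```

```bash
python3 -c "
from tins import *; from bay import *
go([*w(0,0),.124],-66.2); tilt(); print(inb(pose()[0]))"
```

```text
at [0.5714 0.1275 0.1275] ang -67.3 delta cm [-0.34 -0.65 -0.35] spin 1.1 F [-1.8  9.   1.6] w 0.0154 q6 1.34 t 39.0
tool z lean xy [ 0.011 -0.1  ]
[0.0057 0.0046]
```

carry_out(squeeze=40, steps=[[[0.1, -0.2, 0], 0, 1], [[0.1, -0.2, 0], 0, 1], [[0.1, -0.2, 0], 0, 1], [[0.1, -0.2, 0], 0, 1], [[0.1, -0.2, 0], 0, 1], [[0.1, -0.2, 0], 0, 1], [[0.1, -0.2, 0], 0, 1], [[0.1, -0.2, 0], 0, 1], [[0.1, -0.2, 0], 0, 1], [[0.1, -0.2, 0], 0, 1]])

```text
time: 40.0
position: [0.5715, 0.1272, 0.1273]
tool_rot: [0.83, -0.557, 0.014, 0.026]
ft_force: [-0.1, 8.9, 1.9]
grip_width: 0.0141
```

```bash
python3 -c "
from tins import *; from bay import *
go([*w(0,0),.124],-66.2); tilt(); print(inb(pose()[0]))"
```

```text
at [0.5715 0.1272 0.1273] ang -67.7 delta cm [-0.35 -0.62 -0.33] spin 1.5 F [-0.1  8.9  1.9] w 0.0141 q6 1.29 t 40.0
tool z lean xy [-0.007 -0.059]
[0.0057 0.0042]
```

Gripping the fixed handle is realigning the wrist, so I'll hold it a bit longer.

carry_out(squeeze=50, steps=[[[0.1, -0.2, 0], 0, 1], [[0.1, -0.2, 0], 0, 1], [[0.1, -0.2, 0], 0, 1], [[0.1, -0.2, 0], 0, 1], [[0.1, -0.2, 0], 0, 1], [[0.1, -0.2, 0], 0, 1], [[0.1, -0.2, 0], 0, 1], [[0.1, -0.2, 0], 0, 1], [[0.1, -0.2, 0], 0, 1], [[0.1, -0.2, 0], 0, 1]])

```text
time: 41.0
position: [0.5718, 0.1268, 0.127]
tool_rot: [0.832, -0.555, -0.004, 0.016]
ft_force: [-1.5, 8.7, 0.4]
grip_width: 0.0137
```

```bash
python3 -c "
from tins import *; from bay import *
go([*w(0,0),.124],-66.2); tilt(); print(inb(pose()[0])); np.set_printoptions(suppress=True); print(pose()[2]['q'].round(3) if hasattr(pose()[2]['q'],'round') else pose()[2]['q'])"
```

```text
at [0.5718 0.1268 0.127 ] ang -67.4 delta cm [-0.38 -0.58 -0.3 ] spin 1.2 F [-1.5  8.7  0.4] w 0.0137 q6 1.23 t 41.0
tool z lean xy [-0.025 -0.022]
[0.0058 0.0038]
[ 0.038  0.64   1.612 -0.026  0.915  1.23 ]
```

carry_out(squeeze=10, steps=[[[0, 0, 0], 0, 0.5], [[0, 0, 0], 0, 0.5], [[0, 0, 1], 0, 0.5], [[0, 0, 3], 0, 0.5], [[0, 0, 4], 0, 0.5], [[-0.3, -2, 3], 6, 0.5], [[-0.4, -3, 1], 8, 0.5], [[-0.4, -3, 0], 8, 0.5], [[-0.4, -3, 0], 8, 0.5], [[-0.4, -3, 0], 8, 0.5]])

```text
time: 42.0
position: [0.5527, -0.0203, 0.2577]
tool_rot: [0.971, -0.238, 0.008, 0.02]
ft_force: [1.0, 0.1, -0.4]
grip_width: 0.0433
```

carry_out(steps=[[[-0.4, -3, 0], 8, 0.5], [[-0.4, -3, 0], 8, 0.5], [[-0.4, -3, 0], 8, 0.5], [[-0.4, -3, 0], 8, 0.5], [[-0.4, -3, 0], 8, 0.5], [[-0.4, -3, 0], 8, 0.5], [[0, 0, 0], 0, 0.5]])

```text
time: 42.7
position: [0.5254, -0.2162, 0.2649]
tool_rot: [0.981, 0.192, 0.019, 0.02]
ft_force: [0.5, 0.0, -0.1]
grip_width: 0.0437
```

```bash
python3 -c "
from tins import *
go([.52,-.20,.24],17); tilt()
c=snap('wrist','w9.png')"
```

```text
at [ 0.5254 -0.2162  0.2649] ang 22.2 delta cm [-0.54  1.62 -2.49] spin -5.2 F [ 0.5  0.  -0.1] w 0.0437 q6 -0.97 t 42.7
tool z lean xy [ 0.045 -0.031]
```

View pics/w9.png

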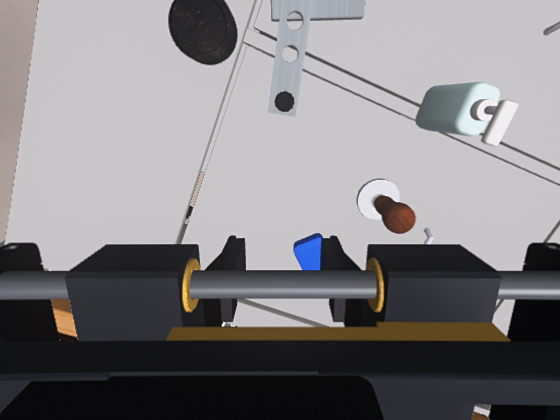

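```bash
cat > vent.py <<'E'
import numpy as np
from scipy.optimize import fsolve
bay=np.array([.5666,.1242]); a=np.radians(23.8); X=np.array([np.cos(a),np.sin(a)]); Y=np.array([-X[1],X[0]])
E
python3 - <<'E'
from h import *
c=load("wrist"); k=at(c,284,101,.081); h3=at(c,290,54,.036); h2=at(c,295,20,.036)
t=load("top")
kt=at(t,80+544/2.5,130+195/2.5,.081); print("knob wrist",k,"top",kt,"h3",h3,"h2",h2)
d=k-h3; print(np.linalg.norm(d[:2]), np.degrees(np.arctan2(d[1],d[0])), np.linalg.norm((h3-h2)[:2]),np.degrees(np.arctan2(*(h3-h2)[[1,0]])))
E
```

```text
knob wrist [ 0.49986515 -0.13687336  0.081     ] top [ 0.49997829 -0.13533668  0.081     ] h3 [ 0.48897986 -0.08917857  0.036     ] h2 [ 0.48150785 -0.05769694  0.036     ]
0.04892118641623215 -77.1437002318375 0.03235620605574469 -76.64818406262773
```

carry_out(steps=[[[-1, 3, -3], -4, 0.3], [[-1, 3, -3], -4, 0.3], [[-0.5, 2, -3], 0, 0.3], [[0, 0, -3], 0, 0.3], [[0, 0, -1], 0, 0.3], [[0, 0, 0], 0, 0.3]])

```text
time: 43.35
position: [0.4998, -0.1296, 0.1364]
tool_rot: [0.993, 0.115, 0.021, 0.023]
ft_force: [0.2, 0.5, -0.4]
grip_width: 0.0608
```

```bash
python3 -c "
from tins import *
go([.5,-.136,.069],13); tilt()"
```

```text
at [ 0.4998 -0.1296  0.1364] ang 13.2 delta cm [ 0.02 -0.64 -6.74] spin -0.2 F [ 0.2  0.5 -0.4] w 0.0608 q6 -0.67 t 43.4
tool z lean xy [ 0.046 -0.04 ]
```

carry_out(squeeze=8, steps=[[[0, -0.5, -2], 0, 0.3], [[0, -0.1, -2], 0, 0.3], [[0, 0, -1.5], 0, 0.3], [[0, 0, -0.8], 0, 0.3], [[0, 0, 0], 0, 0.3]])

```text
time: 43.85
position: [0.5065, -0.1388, 0.0784]
tool_rot: [0.993, 0.114, 0.027, 0.027]
ft_force: [-0.1, 0.5, 0.1]
grip_width: 0.061
```

```bash
python3 -c "
from tins import *
go([.5,-.136,.069],13); tilt()"
```

```text
at [ 0.5065 -0.1388  0.0784] ang 13.1 delta cm [-0.65  0.28 -0.94] spin -0.1 F [-0.1  0.5  0.1] w 0.061 q6 -0.68 t 43.9
tool z lean xy [ 0.06  -0.048]
```

carry_out(steps=[[[-0.6, 0.2, -0.5], 0, 0.3], [[-0.1, 0.1, -0.3], 0, 0.3], [[0, 0, 0], 0, 1], [[0, 0, 0], 0, 1], [[0, 0, 0], 0, 1], [[0, 0, 0], 0, 1], [[0, 0, 0], 0, 1], [[0, 0, 0], 0, 1], [[0, 0, 0], 0, 1]])

```text
time: 44.75
position: [0.5013, -0.1367, 0.0736]
tool_rot: [0.993, 0.114, 0.03, 0.029]
ft_force: [-1.0, 0.4, -0.0]
grip_width: 0.0202
```

```bash
python3 -c "
from tins import *
go([.496,-.118,.128],13); tilt()"
```

```text
at [ 0.5013 -0.1367  0.0736] ang 13.0 delta cm [-0.53  1.87  5.44] spin -0.0 F [-1.   0.4 -0. ] w 0.0202 q6 -0.68 t 44.8
tool z lean xy [ 0.066 -0.051]
```

carry_out(squeeze=12, steps=[[[-0.05, 0.2, 1], 0, 1], [[-0.1, 0.3, 1.2], 0, 1], [[-0.1, 0.4, 1.2], 0, 1], [[-0.1, 0.5, 1.2], 0, 1], [[-0.1, 0.5, 1.2], 0, 1], [[0, 0, 0], 0, 1]])

```text
time: 45.35
position: [0.4962, -0.1164, 0.1375]
tool_rot: [0.993, 0.114, 0.03, 0.03]
ft_force: [0.4, -0.6, -0.2]
grip_width: 0.0196
```

```bash
python3 -c "
from tins import *
go([.4955,-.116,.132],13); tilt()"
```

```text
at [ 0.4962 -0.1164  0.1375] ang 13.1 delta cm [-0.07  0.04 -0.55] spin -0.1 F [ 0.4 -0.6 -0.2] w 0.0196 q6 -0.65 t 45.4
tool z lean xy [ 0.067 -0.052]
```

carry_out(steps=[[[0, 0.8, 0], 3, 1], [[-0.1, 0.9, 0], 3, 1], [[-0.1, 0.9, 0], 3, 1], [[-0.1, 0.9, 0], 3, 1], [[-0.1, 0.9, 0], 3, 1], [[0, 0.9, 0], 3, 1], [[0, 0.9, 0], 3, 1], [[0, 0.3, 0], 1, 1], [[0, 0, 0], 0, 1]])

```text
time: 46.25
position: [0.4944, -0.0489, 0.1405]
tool_rot: [0.95, 0.309, 0.04, 0.025]
ft_force: [1.0, -0.8, 0.7]
grip_width: 0.0198
```

```bash
python3 -c "
from tins import *
go([.4925,-.0495,.132],35); tilt()
c=snap('top'); w=snap('wrist','w10.png')
cv2.imwrite('pics/top4.png',cv2.resize(np.clip(c['pixels'][175:285,140:320,::-1].astype(float)*1.5,0,255).astype(np.uint8),None,fx=3,fy=3,interpolation=cv2.INTER_CUBIC))
a=cv2.imread('pics/top4.png'); b=cv2.imread('pics/w10.png')[0:270]; print(a.shape)
cv2.imwrite('pics/m2.png',np.vstack([np.pad(a,((0,0),(0,20),(0,0))),b]))"
```

```text
at [ 0.4944 -0.0489  0.1405] ang 36.0 delta cm [-0.19 -0.06 -0.85] spin -1.0 F [ 1.  -0.8  0.7] w 0.0198 q6 -0.97 t 46.2
tool z lean xy [ 0.092 -0.023]
(330, 540, 3)
```

carry_out(steps=[[[0.15, -0.3, -1], 0, 1], [[0.15, -0.3, -1], 0, 1], [[0.15, -0.3, -1], 0, 1], [[0.1, -0.2, -0.8], 0, 1], [[0, 0, 0], 0, 1]])

```text
time: 46.85
position: [0.5007, -0.0626, 0.0985]
tool_rot: [0.951, 0.307, 0.04, 0.025]
ft_force: [0.9, -0.3, 0.3]
grip_width: 0.0197
```

```bash
python3 -c "
from tins import *
go([.5003,-.0608,.100],35); tilt()"
```

```text
at [ 0.5007 -0.0626  0.0985] ang 35.7 delta cm [-0.04  0.18  0.15] spin -0.7 F [ 0.9 -0.3  0.3] w 0.0197 q6 -0.99 t 46.9
tool z lean xy [ 0.092 -0.023]
```

carry_out(steps=[[[0.1, 0, -0.8], 0, 1], [[0.1, -0.1, -0.8], 0, 1], [[0.1, -0.2, -0.6], 0, 1], [[0, 0, 0], 0, 1]])

```text
time: 47.25
position: [0.5031, -0.0658, 0.0739]
tool_rot: [0.951, 0.307, 0.039, 0.025]
ft_force: [1.4, -0.1, 1.6]
grip_width: 0.0201
```

```bash
python3 -c "
from tins import *
go([.5042,-.0661,.0736],35); tilt(); print(np.round(pose()[2]['moment'],2))"
```

```text
at [ 0.5031 -0.0658  0.0739] ang 35.8 delta cm [ 0.11 -0.03 -0.03] spin -0.8 F [ 1.4 -0.1  1.6] w 0.0201 q6 -1.0 t 47.2
tool z lean xy [ 0.089 -0.023]
[ 0.03  0.06 -0.13]
```

```bash
python3 -c "
from tins import *
c=snap('top'); w=snap('wrist','w11.png'); print(proj(w,[.4745,-.0256,.046]),proj(c,[.4745,-.0256,.046]))
u,v=map(int,proj(w,[.4745,-.0256,.046]))
u0,v0=max(0,u-100),max(0,v-80)
b=cv2.resize(w['pixels'][v0:v0+150,u0:u0+200,::-1],(600,450),interpolation=cv2.INTER_CUBIC); print(u0,v0)
a=cv2.resize(np.clip(c['pixels'][175:275,150:310,::-1].astype(float)*1.5,0,255).astype(np.uint8),(200,125))
full=cv2.resize(w['pixels'][...,::-1],(200,150))
cv2.imwrite('pics/m3.png',np.hstack([b,np.pad(np.vstack([a,full]),((0,175),(0,0),(0,0)))]))"
```

```text
(np.float64(281.3733512063668), np.float64(163.96065957755064)) (np.float64(256.2660405124214), np.float64(218.10537680276187))
181 83
```

View pics/m3.png

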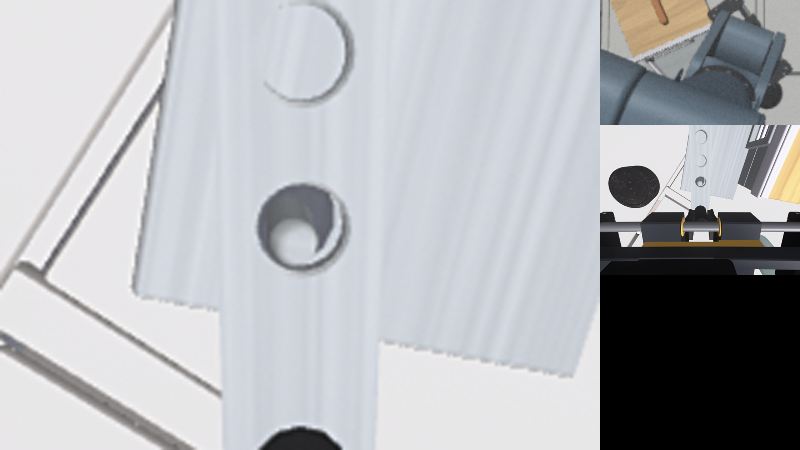

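carry_out(steps=[[[0, 0, 0], 0, 0.3], [[0, 0, 0], 0, 0.3], [[0, 0, 0], 0, 0.3], [[0, 0, 0], 0, 0.3], [[0, 0, 1], 0, 0.3], [[0, 0, 2], 0, 0.3], [[0, 0, 4], 0, 0.3], [[0, 0, 4], 0, 0.3], [[0, 0, 4], 0, 0.3], [[0, -1, 2], 0, 0.3]])

```text
time: 48.35
position: [0.4999, -0.0739, 0.252]
tool_rot: [0.95, 0.308, 0.037, 0.023]
ft_force: [0.6, 0.4, -0.1]
grip_width: 0.0608
```

carry_out(steps=[[[-1, -4, 0], 0, 0.3], [[-1, -4, 0], 0, 0.3], [[-1, -4, 0], 0, 0.3], [[-1, -4, 0], 0, 0.3], [[0, -2, 0], 0, 0.3], [[0, 0, 0], 0, 0.3]])

```text
time: 48.95
position: [0.4602, -0.2609, 0.2639]
tool_rot: [0.949, 0.31, 0.044, 0.032]
ft_force: [0.1, -1.6, 0.6]
grip_width: 0.061
```

Run:
```python
from h import *
go([.5,-.2,.25])
c=snap("top"); im=c["pixels"]; g=cv2.cvtColor(np.ascontiguousarray(im),cv2.COLOR_RGB2GRAY); hsv=cv2.cvtColor(np.ascontiguousarray(im),cv2.COLOR_RGB2HSV)
def comp(m,x0,x1,y0,y1,n,z):
    s=np.zeros_like(m); s[y0:y1,x0:x1]=m[y0:y1,x0:x1]
    k,l,st,ce=cv2.connectedComponentsWithStats(s)
    for i in range(1,k):
        if st[i,4]>20: print(n,ce[i].round(1),st[i,4],at(c,*ce[i],z).round(4))
dark=(g<45).astype(np.uint8)*255
comp(dark,225,320,180,270,"dark z.036",.036); comp(dark,260,300,170,220,"knob z.081",.081)
comp(cv2.inRange(hsv,(5,110,40),(14,255,150)),170,230,150,200,"handle z.129",.129)
for p in([.5035,-.066,.081],[.389,-.098,.036],[.5705,.124,.129]): print(np.round(proj(c,p)))
```

```text
at [ 0.4602 -0.2609  0.2639] ang 36.2 delta cm [ 3.98  6.09 -1.39]  F [ 0.1 -1.6  0.6] w 0.061 q6 -1.41 t 49.0
dark z.036 [270.7 207.3] 29 [ 0.5043 -0.0642  0.036 ]
dark z.036 [282.8 249.6] 398 [ 0.3899 -0.0973  0.036 ]
knob z.081 [270.7 207.3] 29 [ 0.5016 -0.065   0.081 ]
handle z.129 [195.6 179.9] 138 [0.5678 0.1252 0.129 ]
[271. 207.]
[283. 250.]
[196. 179.]
```

```bash
python3 -c "
from h import *
print(robot.hand_in())"
```

```text
the job is handed in; nothing more can be done
None
```

The job is done and handed in at about 49 s of the 210 s allowed; no verdict came back.

**What I did**
- I slid the cover open and stood the lid stack on the table at about (0.39, -0.10).
- Only three green tins were present. I laid two flat on the bay floor and the third across the one at the -y end.
- I pushed the cover against its stop, lifted the stay bar, swung the flap out, dropped the outer hole over the pin and let go.

**Last checks**
- **Tins:** the last view before the cover closed showed all three lying flat in the bay. The top one was at about (3, -39) mm from the bay centre.
- **Cover:** the handle reads (0.568, 0.125), within about 2 mm of its shut position, and closing ended at the stop with about 9 N still pressing.
- **Stay bar:** a close-up before release showed the pin inside the hole nearest the knob, with the bar down. After release the knob was where a level bar would put it, to about 2 mm. I estimate the flap at about 1.27 rad from the geometry, but did not measure it directly.
- **Lid stack:** still standing where I put it, at (0.390, -0.097).

**What disagreed or went unchecked**
- **Tin size:** the tins measured about 46 x 62 mm in the gripper and pictures, not the stated 62 x 74 mm.
- **Tool lean:** the tool drifted to lean by up to about 0.15 rad. Gripping the handle of the shut cover took most of that out, and it was back at about 0.09 rad when I released the knob.
- **Bottle and tamper:** I did not re-measure them at the end. Both looked undisturbed in the last view that showed them, before the stay was moved.

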